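# Stack the hardware bins in a column by weight

### The arm

A 6-joint arm with a two-finger parallel gripper is mounted at the origin on the work surface. World frame = base frame: x ahead of the robot, y to its left, z up, the work surface at z = 0. Lengths are in m, angles in rad, forces in N, time in s.
With the tool pointing down it reaches from about 0.25 to 0.775 m from the base axis. Payload 8.9 kg.
Tool frame: the origin (TCP) lies between the finger pads; the fingertips stand 22 mm ahead of it and the grasp point (between the pads) lies 3 mm ahead of it (arm.finger_overhang is the distance from the TCP to the fingertips, in m); y points along the fingers, x is the direction in which the jaws open and shut, and the axes are right-handed (so a half turn about y gives the same grasp; the last joint's range is limited). The gripper opens to 85 mm and grips with 20 to 120 N. Pads are 22 mm wide; open, the fingers measure 114 mm over their backs; the gripper's body (76 mm by 85 mm) begins 54 mm behind the grasp point. The pads swing forward as they close: fully open they stand 13 mm farther back than shut.
Start: joints at [1.16, 0.291, -0.153, 1.127, 0, 1.431], TCP at [0.141, 0.506, 0.253] pointing down, gripper open.
Joint ranges: [-2.52, 2.52], [-0.91, 1.74], [-1.3, 1.37], [-1.96, 2.02], [-1.52, 1.47], [-3.14, 3.14]. Speed limits (rad/s): [2.22, 2.22, 2.79, 3.14, 3.14, 3.14].

### API

Orientations are given as a unit quaternion [w, x, y, z].
In Python, from bench import arm gives the robot as it stands.
- The arm moves only by the tool carry_out, never from a script. Its argument "moves" is a list of rows, each an object of numbers: "claw": the opening, from 0 (shut) to 1 (fully open); "tx", "ty", "tz": the shift along the tool's x, y, z in m; "turn": the turn about the tool's y in rad. A call has 1 to 20 rows; each row is the pose to reach, as a shift and turn from the pose measured when the call began, along the tool's axes at that moment; what a row does not reach only later rows make up. A row lasts 1/12 s, in which the tool goes at most 41.7 mm and 7.16 degrees, less where a joint would pass 70% of its speed; a pose out of reach is approached as far as the arm can. A call with a gripper value outside its range is refused whole. The fingers move at their own pace and stop on an object; the grip force is fixed at half the most. Time passes only in rows, so rows that repeat a pose let the fingers close. It gives the time, the measured TCP pose, the force and the opening at its end, in the units of the state.
- arm.get_obs(): the state, without advancing time (a new reading comes with each control period).
- arm.get_image(name): name is "scene" or "top" or "wrist"; returns a dict with "img" (400x640x3 uint8, red, green, blue), "fx", "fy", "cx", "cy" (pixels), "k1" (the pictures are not rectified: a ray, as slopes to the right and down, at radius r is drawn at 1 + k1 r^2 times it, then the intrinsics apply), "rvec" (rotation vector, rad) and "tvec" (3), from world to camera coordinates, as OpenCV has them. Camera axes: x right, y down, z forward; pixel columns grow to the right and rows downward; lengths in m; the calibration is good to about 2 mm. A picture is of the moment at which its call begins. There is no depth.
- arm.job_done(): hands the job in, once; it reports no verdict.
Trained networks look in a picture, given as the dict that the camera call returned (one of the last four; its "shot" number tells which), for a name from the list of things; names that differ only in an ending like _2 or _b are one class to them, and where a whole thing is asked for, a point or a joint stands for the part that bears it (a point fixed in the world has none). Each returns a list of dicts, best first, with "p" (0 to 1); they miss things now and then, are a little off and sometimes report something else, mostly with a low value. They report only what shows in the picture. A call takes as long as a camera call. They do not tell look-alikes from the thing itself.
- arm.boxes_of(target, picture): "bbox" ([left, top, width, height] in pixels, round what is visible of it).
- arm.outline_of(target, picture): "region" (400x640 bool, what is visible of it) and "bbox" ([left, top, width, height] in pixels, round what is visible of it).
The state is a dict: "time": time; "q": joint angles; "joint_vel": joint speeds; "tau": joint torques, N m; "ee_pos": TCP position; "ee_rot": TCP orientation; "force": force on the tool from outside, world axes, zero at the start; "moment": the same for the moment, N m; "width": finger opening in m.
Only numpy, scipy, OpenCV 4.12 (cv2) and the standard library are available. Lean on these libraries where they do the work, as an engineer would, in place of code of your own. Each camera call takes 0.05 s, during which the arm holds its last target.

### The job

Build the column of small-parts bins on the bin of bolts that is screwed to the bench, heaviest goods lowest: the bin of hinges straight on the bolts, then the padlocks, then the lock cylinders, with the cupboard knobs on top. Seat each bin fully home with its foot in the mouth of the bin below, all the low picking fronts facing the same way as that of the bolts, and carry them upright so that nothing spills. Leave the bin of castors and the other things on the bench as they are.

Things in the scene. Friction and masses are not known exactly. Their poses are not given: they have to be found in the camera images.
- bolts_center (a point): Blue open-top stacking bin, 110 (x) x 64 (y) x 50 mm high, of steel bolts lying lengthwise; fixed on a dark steel plate 144 x 56 x 3 mm. Point: bin's centre, 28 mm above the bench. -x: its low picking front; z up. All bins are alike. Under each an inset foot (5 mm high, 68 x 52) drops into the mouth of the bin below with 3 mm play all round; seated, its centre is 45 mm above the lower centre.
- hinges_center (a point): Blue open-top stacking bin, 110 (x) x 64 (y) x 50 mm high, of flat steel butt hinges: a plate filling the bin, lengthwise knuckle, eight dark screw holes. Loose, 0.53 to 0.67 kg. Point: bin's centre, 25 mm above its underside. -x: its low picking front; z up. Grip any bin from above across its 64 mm width at the centre, on the outside of the side walls; the contents stay below the rim.
- padlocks_center (a point): Blue open-top stacking bin, 110 (x) x 64 (y) x 50 mm high, of four brass padlocks lying flat, steel U shackles to the rear. Loose, 0.4 to 0.5 kg. Point: bin's centre, 25 mm above its underside. -x: its low picking front; z up. Side walls (3 mm) have full height from 25 mm before the centre to the rear wall 55 mm behind it, and slope down in front to a 24 mm high lip 55 mm before the centre.
- cylinders_center (a point): Blue open-top stacking bin, 110 (x) x 64 (y) x 50 mm high, of two pale metal lock cylinders lying crosswise with a dark gap between. Loose, 0.3 to 0.38 kg. Point: bin's centre, 25 mm above its underside. -x: its low picking front; z up. In every bin a 5 mm square bridge crosses the mouth at the rim, 22 to 27 mm before the centre; the next foot goes between it and the rear wall.
- knobs_center (a point): Blue open-top stacking bin, 110 (x) x 64 (y) x 50 mm high, of six round brass cupboard knobs, seen as two rows of three round buttons. Loose, 0.23 to 0.29 kg. Point: bin's centre, 25 mm above its underside. -x: its low picking front; z up. Each bin's foot runs from 19 mm before the centre to 49 mm behind it.
- castors_center (a point): Blue open-top stacking bin, 110 (x) x 64 (y) x 50 mm high, of five small castors with black rubber wheels. Not part of the job, stays where it is. Loose, 0.4 kg. Point: bin's centre, 25 mm above its underside. -x: its low picking front; z up.
- carton: Bystander: closed pale carton with a blue band, 150 x 75 x 34 mm, lying flat, loose, 0.6 kg. Origin: centre of its underside; x along its length.
- padlock: Bystander: one loose brass padlock lying flat on the bench, body 30 x 26 x 16 mm, steel shackle reaching 35 mm from the body's centre towards x. Origin: under the middle of the body.
- tape: Bystander: empty cardboard core of a tape roll, 90 mm across, 48 mm high, standing on its flat side, loose. Origin: centre of its underside.
- jar: Bystander: small white plastic jar with a dark steel cap, 40 mm across, 50 mm high, loose. Origin: centre of its underside.
Not all that is in view belongs to the job. Leave any green or orange look-alike of the part that bears knobs_center alone.

How it is judged:
By the outcome, as a careful person would: the job done as asked, in the order asked, and still so for the second after the job is handed in, with the robot touching nothing.
It also fails if it takes over 109 s, if anything falls off the work surface, if the arm or the gripper's body presses on something with over 40 N, if the wrist force passes 120 N, or if a joint passes its speed limit or range.

## Working session

There is one attempt and no reset: what is moved stays moved. The work goes in short steps, Python scripts to look and compute and a tool call to move; the robot and the scene stay as the last step left them, time stands still between calls to the robot, and variables do not carry over. Pictures are saved under pics/ and viewed, and the job is handed in when it is done.

Besides the shell and the picture viewer there is one more tool, called after "Request:" as name(argument=value, ...), one argument or row to a line, values as JSON. carry_out: Moves the arm, as the interface text tells. Its arguments: {"type":"object","properties":{"moves":{"type":"array","items":{"type":"object","properties":{"claw":{"type":"number"},"tx":{"type":"number"},"ty":{"type":"number"},"tz":{"type":"number"},"turn":{"type":"number"}}}}},"required":["moves"]}

```bash
ls; mkdir -p pics; python3 - <<'E'
from bench import arm
import cv2
o=arm.get_obs()
for k in o: print(k,o[k])
for n in ("scene","top","wrist"):
    p=arm.get_image(n)
    print(n,p["fx"],p["fy"],p["cx"],p["cy"],p["k1"],p["rvec"],p["tvec"],p["shot"])
    cv2.imwrite(f"pics/{n}0.png",p["img"][:,:,::-1])
E
```

```text
pics
time 0.0
q [ 1.15972143e+00  2.91304538e-01 -1.54120419e-01  1.12668892e+00
 -1.83536502e-05  1.43151008e+00]
joint_vel [-3.73850175e-04 -7.81146461e-04  1.13688539e-05 -5.22155488e-05
 -1.29229097e-03 -1.55456742e-03]
tau [ 5.69568383e-04 -5.37137961e+01  3.31375158e+01  1.55934884e-02
 -1.66225650e-04 -2.36977030e-05]
ee_pos [0.14077029 0.50535537 0.25272188]
ee_rot [-0.56289523  0.56336154  0.42724864 -0.4280553 ]
force [0.80303303 0.13435845 0.52007668]
moment [-0.03585822  0.03593612  0.02046186]
width 0.08583762430435127
scene 506.9063338540269 506.9063338540269 314.21662113568453 202.72816885751774 0.038249496705645085 [ 2.48101704  0.60385902 -0.16359641] [-0.36340632 -0.17106254  1.51617488] 1
top 400.5125760738319 400.5125760738319 316.5199967950492 199.11065293604742 -0.02933688922448532 [ 2.22536957 -2.17217493  0.03589812] [-0.0496959   0.40680098  0.96201739] 2
wrist 292.9697411034829 292.9697411034829 316.20940473222737 201.45960017813564 0.017199763624216432 [-2.29366934 -1.74221582 -0.27261576] [-0.52462392 -0.03936389  0.37997333] 3
```

View pics/scene0.png

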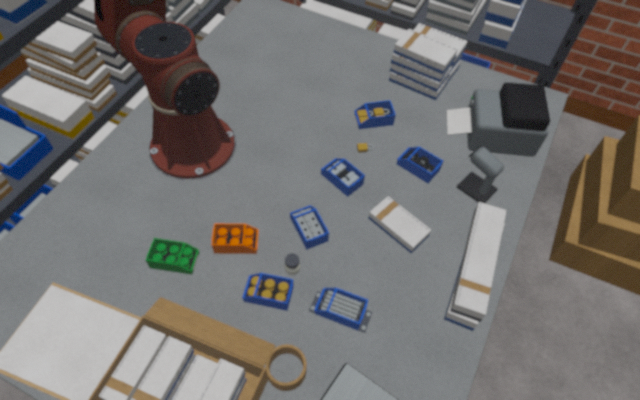

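View pics/top0.png

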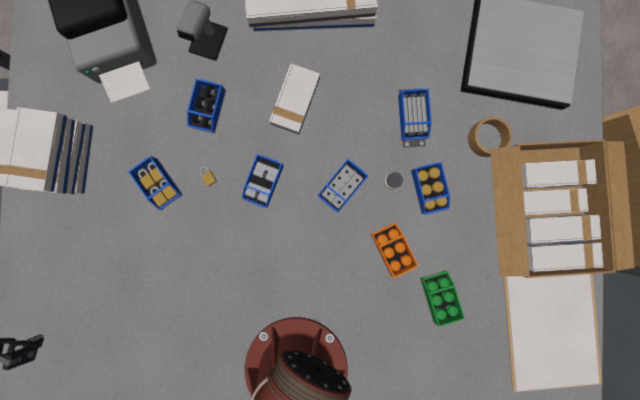

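View pics/wrist0.png

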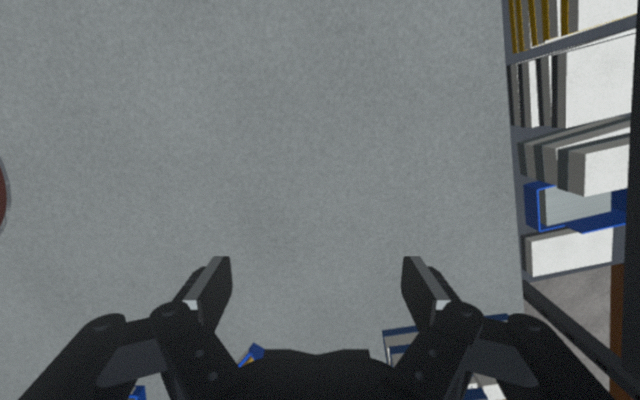

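The pictures show blue bins in the top view at these pixels: padlocks (155,183), cylinders (263,180), hinges (343,186), knobs (432,188), bolts on their plate (415,114) and castors (206,106). The orange (394,250) and green (442,298) bins are look-alikes.

```bash
cat > h.py <<'E'
import numpy as np, cv2
from scipy.spatial.transform import Rotation as R
from scipy.optimize import minimize
def proj(p,P):
    P=np.atleast_2d(P).astype(float)
    c=P@cv2.Rodrigues(np.array(p["rvec"],float))[0].T+np.array(p["tvec"])
    a=c[:,:2]/c[:,2:]; r2=(a**2).sum(1,keepdims=True); a=a*(1+p["k1"]*r2)
    return a*[p["fx"],p["fy"]]+[p["cx"],p["cy"]]
def ray(p,uv):
    K=np.array([[p["fx"],0,p["cx"]],[0,p["fy"],p["cy"]],[0,0,1]])
    a=cv2.undistortPoints(np.array(uv,float).reshape(-1,1,2),K,np.array([p["k1"],0,0,0.])).reshape(-1,2)
    Rm=cv2.Rodrigues(np.array(p["rvec"],float))[0]
    d=np.c_[a,np.ones(len(a))]@Rm; o=-Rm.T@np.array(p["tvec"])
    return o,d
def onz(p,uv,z):
    o,d=ray(p,uv); return o+d*((z-o[2])/d[:,2])[:,None]
# bin side profile (x,z) rel. centre
PROF=[(-.055,-.020),(-.055,-.001),(-.025,.025),(.055,.025),(.055,-.020)]
def place(pts,pose):
    x,y,z,a=pose; c,s=np.cos(a),np.sin(a); pts=np.asarray(pts,float)
    return np.c_[x+c*pts[:,0]-s*pts[:,1],y+s*pts[:,0]+c*pts[:,1],z+pts[:,2]]
VERT=[(a,b,c) for a,c in PROF for b in(-.032,.032)]+[(a,b,-.025) for a in(-.019,.049) for b in(-.026,.026)]
LINES=[((-.055,-.032,-.001),(-.055,.032,-.001)),((-.025,-.032,.025),(-.055,-.032,-.001)),((-.025,.032,.025),(-.055,.032,-.001)),
((-.025,-.032,.025),(.055,-.032,.025)),((-.025,.032,.025),(.055,.032,.025)),((.055,-.032,.025),(.055,.032,.025)),((-.022,-.029,.025),(-.022,.029,.025)),((-.027,-.029,.025),(-.027,.029,.025)),((-.022,-.029,.025),(.052,-.029,.025)),((-.022,.029,.025),(.052,.029,.025)),((.052,-.029,.025),(.052,.029,.025))]
def sil(p,pose,S=4):
    uv=proj(p,place(VERT,pose)); m=np.zeros((400*1,640),np.uint8)
    h=cv2.convexHull((uv*16).astype(np.int32).reshape(-1,1,2))
    cv2.fillConvexPoly(m,h,255,shift=4,lineType=cv2.LINE_AA); return m/255.
def fit(views,pose0,fixz=None):
    def f(v):
        po=(v[0]/100,v[1]/100,fixz if fixz is not None else v[3]/100,v[2]/5); e=0
        for p,m in views: e+=np.abs(sil(p,po)-m).sum()/max(m.sum(),1)
        return e
    v0=[pose0[0]*100,pose0[1]*100,pose0[3]*5]+([] if fixz is not None else [pose0[2]*100])
    n=len(v0); sx=np.array([v0]+[np.array(v0)+.6*np.eye(n)[i] for i in range(n)])
    r=minimize(f,v0,method="Nelder-Mead",options=dict(initial_simplex=sx,xatol=.003,fatol=1e-4,maxiter=600))
    v=r.x; return np.array([v[0]/100,v[1]/100,fixz if fixz is not None else v[3]/100,v[2]/5]),r.fun
def draw(img,p,pose,col=(255,255,0),s=1,o=(0,0)):
    for a,b in LINES:
        u=proj(p,place([a,b],pose)); u=(u-np.array(o)+.5)*s-.5
        cv2.line(img,tuple(int(round(t)) for t in u[0]*16),tuple(int(round(t)) for t in u[1]*16),col,1,cv2.LINE_AA,4)
def crop(p,c,w=40,s=6,poses=()):
    x,y=int(c[0])-w,int(c[1])-w; x=max(x,0);y=max(y,0)
    im=cv2.resize(np.ascontiguousarray(p["img"][y:y+2*w,x:x+2*w,::-1]),None,fx=s,fy=s,interpolation=cv2.INTER_CUBIC)
    for q in poses: draw(im,p,q,s=s,o=(x,y))
    return im
E
python3 - <<'E'
from bench import arm
from h import *
import pickle
out={}
T=arm.get_image("top");S=arm.get_image("scene")
names=["bolts_center","hinges_center","padlocks_center","cylinders_center","knobs_center","castors_center"]
for n in names:
    for k,p in(("T",T),("S",S)):
        try: r=arm.outline_of(n,p)
        except Exception as e: print(n,e); continue
        print(n,k,[(round(d["p"],2),np.round(d["bbox"]).tolist()) for d in r])
        out[n,k]=r
pickle.dump((T,S,out),open("d0.pkl","wb"))
cs=[(415,114),(343,186),(155,183),(263,180),(432,188),(206,106)]
im=[crop(T,c,25,5) for c in cs]
cv2.imwrite("pics/crops.png",np.vstack([np.hstack(im[:3]),np.hstack(im[3:])]))
E
```

```text
bolts_center T [(0.7, [398.0, 87.0, 36.0, 63.0])]
bolts_center S [(0.82, [310.0, 290.0, 61.0, 40.0])]
hinges_center T [(0.89, [319.0, 160.0, 46.0, 52.0])]
hinges_center S [(0.56, [290.0, 206.0, 41.0, 46.0])]
padlocks_center T [(0.96, [126.0, 155.0, 56.0, 53.0])]
padlocks_center S [(0.67, [357.0, 101.0, 36.0, 31.0])]
cylinders_center T [(0.72, [242.0, 154.0, 44.0, 55.0]), (0.66, [411.0, 161.0, 41.0, 52.0])]
cylinders_center S [(0.56, [322.0, 157.0, 45.0, 40.0])]
knobs_center T [(0.92, [372.0, 223.0, 48.0, 54.0]), (0.74, [384.0, 169.0, 20.0, 20.0]), (0.61, [425.0, 270.0, 39.0, 61.0]), (0.59, [411.0, 159.0, 40.0, 56.0])]
knobs_center S [(0.96, [243.0, 270.0, 51.0, 40.0]), (0.79, [212.0, 222.0, 46.0, 35.0]), (0.63, [145.0, 237.0, 53.0, 41.0])]
castors_center T [(0.71, [186.0, 77.0, 38.0, 55.0])]
castors_center S [(0.7, [398.0, 147.0, 44.0, 37.0])]
```

View pics/crops.png

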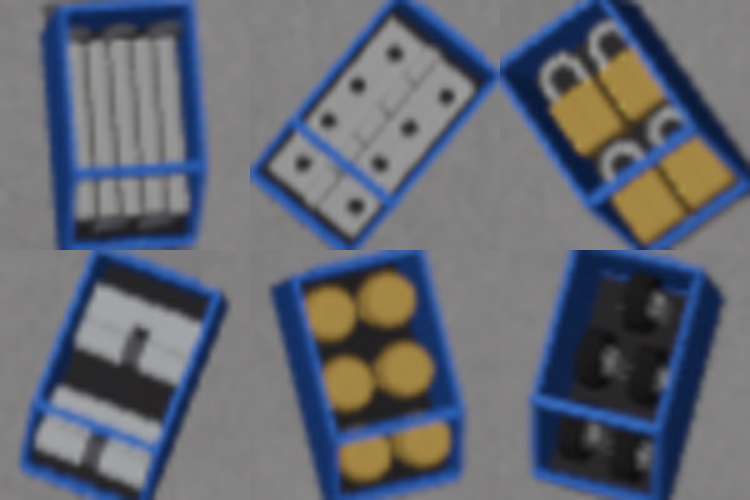

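```bash
python3 - <<'E'
from h import *
import pickle
T,S,out=pickle.load(open("d0.pkl","rb"))
g=dict(bolts=(415,114),hinges=(343,186),padlocks=(155,183),cylinders=(263,180),knobs=(432,188),castors=(206,106))
yaw=dict(bolts=0,hinges=-.7,padlocks=.5,cylinders=-.35,knobs=.15,castors=-.2)
def pick(n,k):
    r=out[n+"_center",k]
    if n=="knobs" and k=="T": return r[3]["region"]
    return r[0]["region"]
poses={}
for n in g:
    p0=onz(T,[g[n]],.03)[0]
    z=.028 if n=="bolts" else .025
    q,e=fit([(T,pick(n,"T")),(S,pick(n,"S"))],(p0[0],p0[1],z,yaw[n]))
    q2,e2=fit([(T,pick(n,"T"))],(p0[0],p0[1],z,yaw[n]),z)
    q3,e3=fit([(S,pick(n,"S"))],(p0[0],p0[1],z,yaw[n]),z)
    print(n,np.round(q,4),round(e,3),"T",np.round(q2,4),round(e2,3),"S",np.round(q3,4),round(e3,3)); poses[n]=q
pickle.dump(poses,open("poses0.pkl","wb"))
im=[crop(T,g[n],25,5,[poses[n]]) for n in g]
im2=[crop(S,proj(S,[poses[n][:3]])[0],25,5,[poses[n]]) for n in g]
cv2.imwrite("pics/fit0.png",cv2.resize(np.vstack([np.hstack(im[:3]+im2[:1]),np.hstack(im[3:]+im2[1:2])]),None,fx=.8,fy=.8))
for nm,uv,z in (("jar",(394,180),.05),("padlock",(209,178),.01),("tape",(490,136),.048)): print(nm,onz(T,[uv],z))
E
```

```text
bolts [ 0.6144 -0.2691  0.0281  0.0792] 0.32 T [ 0.6141 -0.2693  0.028   0.0832] 0.132 S [ 0.6145 -0.2688  0.028   0.0719] 0.187
hinges [ 0.4405 -0.0995  0.0274 -0.6689] 0.189 T [ 0.44   -0.1     0.025  -0.6738] 0.094 S [ 0.4414 -0.0972  0.025  -0.7044] 0.075
padlocks [0.436  0.3479 0.0219 0.66  ] 0.157 T [0.4356 0.3463 0.025  0.6617] 0.035 S [0.4383 0.3462 0.025  0.6502] 0.123
cylinders [ 0.4472  0.0926  0.0233 -0.3466] 0.146 T [ 0.4459  0.0911  0.025  -0.3299] 0.072 S [ 0.4488  0.0923  0.025  -0.3481] 0.065
knobs [ 0.4398 -0.3113  0.0252  0.2672] 0.131 T [ 0.4396 -0.3117  0.025   0.289 ] 0.055 S [ 0.4395 -0.3103  0.025   0.2385] 0.071
castors [ 0.6243  0.2352  0.0228 -0.2572] 0.219 T [ 0.6246  0.2338  0.025  -0.2669] 0.096 S [ 0.6237  0.2351  0.025  -0.2735] 0.122
jar [[ 0.45494217 -0.21875949  0.05      ]]
padlock [[0.45282049 0.22255358 0.01      ]]
tape [[ 0.56413252 -0.44306256  0.048     ]]
```

View pics/fit0.png

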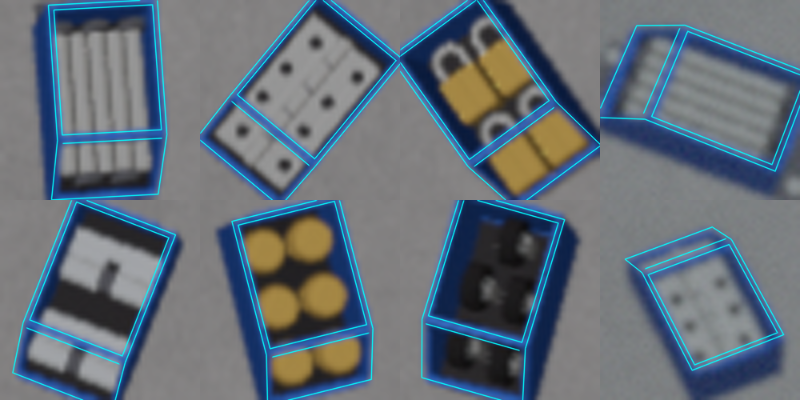

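Hinges, padlocks, cylinders and knobs (the blue bins with matching contents) all fit well, and every front faces the robot. The two views agree to about 1–2 mm. Next I'll set up move planning.

```bash
cat >> h.py <<'E'
def mat(o):
    w,x,y,z=o["ee_rot"]; return R.from_quat([x,y,z,w]).as_matrix()
def wrap(a): return (a+np.pi)%(2*np.pi)-np.pi
def plan(o,pos,phi):
    """phi: world angle of the tool x axis"""
    M=mat(o); d=M.T@(np.array(pos)-np.array(o["ee_pos"]))
    p0=np.arctan2(M[1,0],M[0,0]); t=wrap(p0-phi)
    print("tx ty tz",np.round(d,4),"turn",round(t,4),"alt",round(wrap(t+np.pi),4),"phi now",round(p0,4),"rows",np.linalg.norm(d)/.0417,abs(t)/.125,"tilt",np.round(M[:,1],4))
    return d,t
E
python3 - <<'E'
from bench import arm
from h import *
import pickle
o=arm.get_obs();poses=pickle.load(open("poses0.pkl","rb"))
M=mat(o);print(np.round(M,3))
T,S,out=pickle.load(open("d0.pkl","rb"))
p=arm.get_image("wrist");Rm=cv2.Rodrigues(np.array(p["rvec"]))[0];c=-Rm.T@np.array(p["tvec"])
print("cam in tool",M.T@(c-o["ee_pos"]),"\naxes in tool\n",np.round(M.T@Rm.T,3))
q=poses["hinges"]; print(q, o["q"])
plan(o,[q[0],q[1],.22],q[3]+np.pi/2)
E
```

```text
[[ 0.268  0.    -0.963]
 [ 0.963  0.     0.268]
 [ 0.    -1.     0.   ]]
cam in tool [ 0.00020514 -0.1204199   0.07903135] 
axes in tool
 [[ 1.    -0.     0.   ]
 [-0.    -0.307  0.952]
 [ 0.    -0.952 -0.307]]
[ 0.44050832 -0.09953452  0.02743375 -0.66891402] [ 1.15972104e+00  2.90644682e-01 -1.53416110e-01  1.12671159e+00
  9.72659620e-06  1.43150350e+00]
tx ty tz [-0.5026  0.0333 -0.4511] turn 0.3971 alt -2.7445 phi now 1.299 rows 16.214970302873557 3.177052455883029 tilt [ 0.  0. -1.]
```

```bash
python3 - <<'E'
from bench import arm
from h import *
o=arm.get_obs()
plan(o,[.614,-.269,.2],.079+np.pi/2)
E
```

```text
tx ty tz [-0.6193  0.0533 -0.6637] turn -0.3508 alt 2.7907 phi now 1.2989 rows 21.80582733178526 2.8067974681223475 tilt [ 0.  0. -1.]
```

Request:
carry_out(
  moves=[
    {"tx": -0.62,"ty": 0.0,"tz": -0.664,"turn": -0.351,"claw": 1},
    {"tx": -0.62,"ty": 0.0,"tz": -0.664,"turn": -0.351},
    {"tx": -0.62,"ty": 0.0,"tz": -0.664,"turn": -0.351},
    {"tx": -0.62,"ty": 0.0,"tz": -0.664,"turn": -0.351},
    {"tx": -0.62,"ty": 0.0,"tz": -0.664,"turn": -0.351},
    {"tx": -0.62,"ty": 0.0,"tz": -0.664,"turn": -0.351},
    {"tx": -0.62,"ty": 0.0,"tz": -0.664,"turn": -0.351},
    {"tx": -0.62,"ty": 0.0,"tz": -0.664,"turn": -0.351},
    {"tx": -0.62,"ty": 0.0,"tz": -0.664,"turn": -0.351},
    {"tx": -0.62,"ty": 0.0,"tz": -0.664,"turn": -0.351},
    {"tx": -0.62,"ty": 0.0,"tz": -0.664,"turn": -0.351},
    {"tx": -0.62,"ty": 0.0,"tz": -0.664,"turn": -0.351},
    {"tx": -0.62,"ty": 0.05,"tz": -0.664,"turn": -0.351},
    {"tx": -0.62,"ty": 0.05,"tz": -0.664,"turn": -0.351},
    {"tx": -0.62,"ty": 0.05,"tz": -0.664,"turn": -0.351},
    {"tx": -0.62,"ty": 0.05,"tz": -0.664,"turn": -0.351},
    {"tx": -0.62,"ty": 0.05,"tz": -0.664,"turn": -0.351},
    {"tx": -0.62,"ty": 0.05,"tz": -0.664,"turn": -0.351},
    {"tx": -0.62,"ty": 0.05,"tz": -0.664,"turn": -0.351},
    {"tx": -0.62,"ty": 0.05,"tz": -0.664,"turn": -0.351},
  ],
)

```text
$.moves[1]: bad value
```

Request:
carry_out(
  moves=[
    {"tx": -0.62,"ty": 0,"tz": -0.664,"turn": -0.351,"claw": 1},
    {"tx": -0.62,"ty": 0,"tz": -0.664,"turn": -0.351,"claw": 1},
    {"tx": -0.62,"ty": 0,"tz": -0.664,"turn": -0.351,"claw": 1},
    {"tx": -0.62,"ty": 0,"tz": -0.664,"turn": -0.351,"claw": 1},
    {"tx": -0.62,"ty": 0,"tz": -0.664,"turn": -0.351,"claw": 1},
    {"tx": -0.62,"ty": 0,"tz": -0.664,"turn": -0.351,"claw": 1},
    {"tx": -0.62,"ty": 0,"tz": -0.664,"turn": -0.351,"claw": 1},
    {"tx": -0.62,"ty": 0,"tz": -0.664,"turn": -0.351,"claw": 1},
    {"tx": -0.62,"ty": 0,"tz": -0.664,"turn": -0.351,"claw": 1},
    {"tx": -0.62,"ty": 0,"tz": -0.664,"turn": -0.351,"claw": 1},
    {"tx": -0.62,"ty": 0.05,"tz": -0.664,"turn": -0.351,"claw": 1},
    {"tx": -0.62,"ty": 0.05,"tz": -0.664,"turn": -0.351,"claw": 1},
    {"tx": -0.62,"ty": 0.05,"tz": -0.664,"turn": -0.351,"claw": 1},
    {"tx": -0.62,"ty": 0.05,"tz": -0.664,"turn": -0.351,"claw": 1},
    {"tx": -0.62,"ty": 0.05,"tz": -0.664,"turn": -0.351,"claw": 1},
    {"tx": -0.62,"ty": 0.05,"tz": -0.664,"turn": -0.351,"claw": 1},
    {"tx": -0.62,"ty": 0.05,"tz": -0.664,"turn": -0.351,"claw": 1},
    {"tx": -0.62,"ty": 0.05,"tz": -0.664,"turn": -0.351,"claw": 1},
    {"tx": -0.62,"ty": 0.05,"tz": -0.664,"turn": -0.351,"claw": 1},
    {"tx": -0.62,"ty": 0.05,"tz": -0.664,"turn": -0.351,"claw": 1},
  ],
)

```text
time: 2.57
ee_pos: [0.5697, -0.1978, 0.2117]
ee_rot: [-0.48, 0.48, 0.519, -0.519]
force: [0.9, 0.2, 0.5]
width: 0.0852
```

```bash
python3 - <<'E'
from bench import arm
from h import *
o=arm.get_obs()
print(o["time"],o["q"])
plan(o,[.614,-.269,.2],.079+np.pi/2)
E
```

```text
2.5667 [-4.55441715e-01  4.63066955e-01 -6.15428473e-03  1.10148284e+00
  9.55258017e-05 -5.34308103e-01]
tx ty tz [-0.0744  0.0117 -0.0386] turn -0.0001 alt 3.1415 phi now 1.6497 rows 2.029830142342737 0.0010688431436598478 tilt [ 1.e-04  0.e+00 -1.e+00]
```

Request:
carry_out(
  moves=[
    {"tx": -0.074,"ty": 0.012,"tz": -0.039,"turn": 0,"claw": 1},
    {"tx": -0.074,"ty": 0.012,"tz": -0.039,"turn": 0,"claw": 1},
    {"tx": -0.074,"ty": 0.012,"tz": -0.039,"turn": 0,"claw": 1},
    {"tx": -0.074,"ty": 0.012,"tz": -0.039,"turn": 0,"claw": 1},
    {"tx": -0.074,"ty": 0.012,"tz": -0.039,"turn": 0,"claw": 1},
  ],
)

```text
time: 2.98
ee_pos: [0.614, -0.2683, 0.1991]
ee_rot: [-0.48, 0.48, 0.519, -0.519]
force: [-0.0, -0.0, 0.1]
width: 0.0855
```

```bash
python3 - <<'E'
from bench import arm
from h import *
import pickle
o=arm.get_obs()
p=arm.get_image("wrist");print(o["ee_pos"],o["time"])
pickle.dump((p,o),open("wb.pkl","wb"))
poses=pickle.load(open("poses0.pkl","rb"))
im=p["img"][:,:,::-1].copy();draw(im,p,poses["bolts"])
cv2.imwrite("pics/wb.png",im)
E
```

```text
[ 0.61398634 -0.26829322  0.19906492] 2.9833
```

View pics/wb.png

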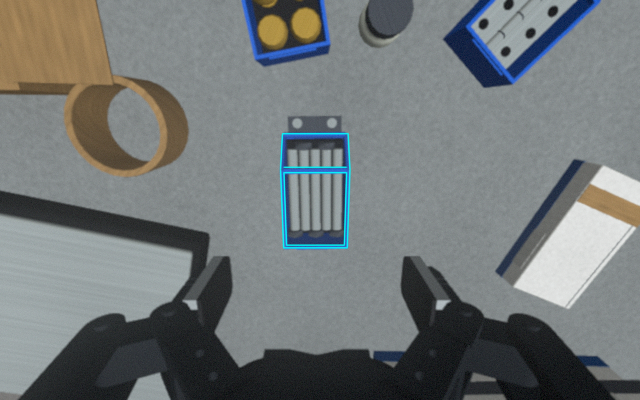

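```bash
cat >> h.py <<'E'
def _quad(x0,x1,y0,y1,z): return [(x0,y0,z),(x1,y0,z),(x1,y1,z),(x0,y1,z)]
RIM=[_quad(-.025,.055,-.032,-.029,.025),_quad(-.025,.055,.029,.032,.025),_quad(.052,.055,-.032,.032,.025),_quad(-.027,-.022,-.029,.029,.025),_quad(-.055,-.052,-.032,.032,-.001)]
RIM+=[[(-.055,y,-.001),(-.055,y+.003,-.001),(-.025,y+.003,.025),(-.025,y,.025)] for y in(-.032,.029)]
def rimmask(p,pose,box,S=3):
    x0,y0,x1,y1=box; m=np.zeros(((y1-y0)*S,(x1-x0)*S),np.uint8)
    for q in RIM:
        u=(proj(p,place(q,pose))-[x0,y0]+.5)*S-.5
        cv2.fillPoly(m,[np.round(u*16).astype(np.int32).reshape(-1,1,2)],255,shift=4)
    return cv2.GaussianBlur(cv2.resize(m,(x1-x0,y1-y0),interpolation=cv2.INTER_AREA).astype(np.float32)/255,(0,0),.7)
def rimfit(p,pose0,freez=False,step=.3):
    u=proj(p,place(VERT,pose0)); x0,y0=np.maximum(u.min(0).astype(int)-12,0); x1,y1=u.max(0).astype(int)+13
    x1=min(x1,640);y1=min(y1,400)
    im=p["img"][y0:y1,x0:x1].astype(np.float32); b=np.clip(im[:,:,2]-im[:,:,0]-30,0,200)*(im[:,:,2]>120)
    b=b-b.mean()
    def f(v):
        m=rimmask(p,(v[0]/100,v[1]/100,(v[3]/100 if freez else pose0[2]),v[2]/5),(x0,y0,x1,y1)); m=m-m.mean()
        return -(m*b).sum()/np.sqrt((m*m).sum()*(b*b).sum())
    v0=np.array([pose0[0]*100,pose0[1]*100,pose0[3]*5]+([pose0[2]*100] if freez else []))
    for st in(step,step/3):
        sx=np.array([v0]+[v0+st*np.eye(len(v0))[i] for i in range(len(v0))])
        r=minimize(f,v0,method="Nelder-Mead",options=dict(initial_simplex=sx,xatol=.002,fatol=1e-5)); v0=r.x
    return np.array([v0[0]/100,v0[1]/100,v0[3]/100 if freez else pose0[2],v0[2]/5]),-r.fun
E
python3 - <<'E'
from h import *
import pickle
p,o=pickle.load(open("wb.pkl","rb"));poses=pickle.load(open("poses0.pkl","rb"))
T,S,_=pickle.load(open("d0.pkl","rb"))
q=poses["bolts"].copy();q[2]=.028
r,c=rimfit(p,q);print(r,c); print(rimfit(p,q,True))
for n in poses:
    q=poses[n].copy();q[2]=.028 if n=="bolts" else .025
    print(n,"T",rimfit(T,q),"S",rimfit(S,q))
im=crop(p,(316,190),65,6,[r]);cv2.imwrite("pics/wb2.png",im[:600])
E
```

```text
[ 0.61507225 -0.26889545  0.028       0.09026208] 0.9501731991767883
(array([ 0.61500899, -0.26881087,  0.0281326 ,  0.09170848]), np.float64(0.9487189054489136))
bolts T (array([ 0.61434904, -0.26813647,  0.028     ,  0.08548913]), np.float64(0.9028823375701904)) S (array([ 0.61588238, -0.2704641 ,  0.028     ,  0.10440667]), np.float64(0.9063215255737305))
hinges T (array([ 0.44078043, -0.10003397,  0.025     , -0.66923062]), np.float64(0.9100317358970642)) S (array([ 0.44152929, -0.10126789,  0.025     , -0.67859372]), np.float64(0.9223724007606506))
padlocks T (array([0.43624782, 0.34607007, 0.025     , 0.64573984]), np.float64(0.8632444143295288)) S (array([0.43785806, 0.34562129, 0.025     , 0.6510021 ]), np.float64(0.769642174243927))
cylinders T (array([ 0.44720673,  0.09105854,  0.025     , -0.346483  ]), np.float64(0.8857932686805725)) S (array([ 0.44920267,  0.09057609,  0.025     , -0.36286949]), np.float64(0.8607256412506104))
knobs T (array([ 0.43947333, -0.31058961,  0.025     ,  0.27427739]), np.float64(0.8935855031013489)) S (array([ 0.44137718, -0.31230958,  0.025     ,  0.26548456]), np.float64(0.844089686870575))
castors T (array([ 0.62449957,  0.23369192,  0.025     , -0.21797933]), np.float64(0.8891543745994568)) S (array([ 0.62593465,  0.23325131,  0.025     , -0.24468584]), np.float64(0.8546080589294434))
```

View pics/wb2.png

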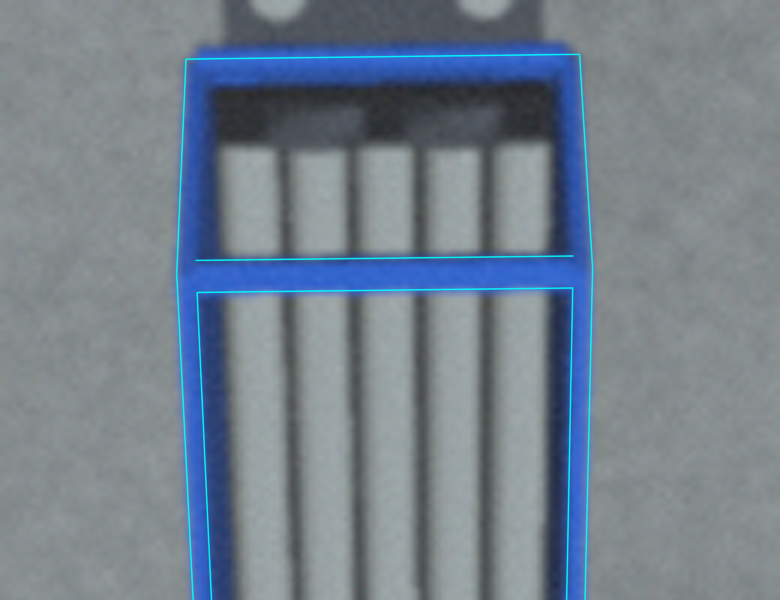

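```bash
python3 - <<'E'
from bench import arm
from h import *
o=arm.get_obs()
plan(o,[.4408,-.100,.17],-.669+np.pi/2)
E
```

```text
tx ty tz [0.1808 0.0299 0.1594] turn 0.7482 alt -2.3933 phi now 1.65 rows 5.824387007086115 5.985942373274604 tilt [-3.e-04  6.e-04 -1.e+00]
```

Request:
carry_out(
  moves=[
    {"tx": 0.181,"ty": 0.03,"tz": 0.159,"turn": 0.748,"claw": 1},
    {"tx": 0.181,"ty": 0.03,"tz": 0.159,"turn": 0.748,"claw": 1},
    {"tx": 0.181,"ty": 0.03,"tz": 0.159,"turn": 0.748,"claw": 1},
    {"tx": 0.181,"ty": 0.03,"tz": 0.159,"turn": 0.748,"claw": 1},
    {"tx": 0.181,"ty": 0.03,"tz": 0.159,"turn": 0.748,"claw": 1},
    {"tx": 0.181,"ty": 0.03,"tz": 0.159,"turn": 0.748,"claw": 1},
    {"tx": 0.181,"ty": 0.03,"tz": 0.159,"turn": 0.748,"claw": 1},
    {"tx": 0.181,"ty": 0.03,"tz": 0.159,"turn": 0.748,"claw": 1},
    {"tx": 0.181,"ty": 0.03,"tz": 0.159,"turn": 0.748,"claw": 1},
    {"tx": 0.181,"ty": 0.03,"tz": 0.159,"turn": 0.748,"claw": 1},
  ],
)

```text
time: 3.87
ee_pos: [0.4423, -0.1002, 0.1707]
ee_rot: [-0.636, 0.637, 0.309, -0.308]
force: [0.7, 0.6, 1.1]
width: 0.0851
```

```bash
cat > look.py <<'E'
import sys
from bench import arm
from h import *
def look(q,fn,grip_dz=.008):
    o=arm.get_obs();p=arm.get_image("wrist")
    r,c=rimfit(p,np.array(q));rz,cz=rimfit(p,np.array(q),True)
    print("t",o["time"],"ee",np.round(o["ee_pos"],4),"F",np.round(o["force"],1),"w",round(o["width"],4))
    print("fixed z",np.round(r,4),round(c,3),"free z",np.round(rz,4),round(cz,3))
    u=proj(p,[r[:3]])[0]
    cv2.imwrite(fn,crop(p,u,65,4,[r]))
    plan(o,[r[0],r[1],r[2]+grip_dz],r[3]+np.pi/2)
    return r
E
python3 - <<'E'
from look import *
look((.4408,-.100,.025,-.669),"pics/wh.png")
E
```

```text
t 3.8667 ee [ 0.4423 -0.1002  0.1707] F [0.7 0.6 1.1] w 0.0851
fixed z [ 0.4409 -0.0998  0.025  -0.669 ] 0.947 free z [ 0.4409 -0.0997  0.0254 -0.6678] 0.949
tx ty tz [-0.0006  0.1377  0.0016] turn 0.0018 alt -3.1398 phi now 0.9036 rows 3.302199750513745 0.0141443917229509 tilt [ 1.9e-03 -4.0e-04 -1.0e+00]
```

View pics/wh.png

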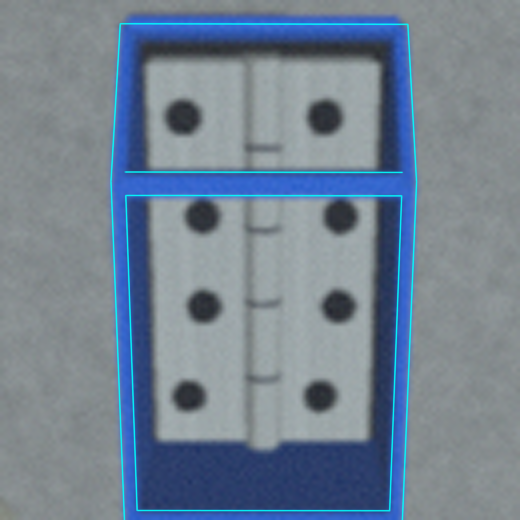

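The crop shows eight dark holes and a central knuckle, so this is the hinges bin. I'll descend and grip.

Request:
carry_out(
  moves=[
    {"tx": -0.0006,"ty": 0.04,"tz": 0.0016,"turn": 0.002,"claw": 1},
    {"tx": -0.0006,"ty": 0.075,"tz": 0.0016,"turn": 0.002,"claw": 1},
    {"tx": -0.0006,"ty": 0.105,"tz": 0.0016,"turn": 0.002,"claw": 1},
    {"tx": -0.0006,"ty": 0.125,"tz": 0.0016,"turn": 0.002,"claw": 1},
    {"tx": -0.0006,"ty": 0.138,"tz": 0.0016,"turn": 0.002,"claw": 1},
    {"tx": -0.0006,"ty": 0.138,"tz": 0.0016,"turn": 0.002,"claw": 1},
    {"tx": -0.0006,"ty": 0.138,"tz": 0.0016,"turn": 0.002,"claw": 1},
  ],
)

```text
time: 4.5
ee_pos: [0.4409, -0.1002, 0.032]
ee_rot: [0.637, -0.636, -0.308, 0.308]
force: [0.3, 0.5, 0.7]
width: 0.0854
```

```bash
python3 - <<'E'
from bench import arm
from h import *
o=arm.get_obs();print(o["force"]);plan(o,[.4409,-.0998,.033],-.669+np.pi/2)
E
```

```text
[0.33584057 0.45518786 0.68954747]
tx ty tz [ 0.0003 -0.001   0.0002] turn -0.001 alt 3.1405 phi now 0.9007 rows 0.02496513010296752 0.008371467991143078 tilt [ 1.e-04  4.e-04 -1.e+00]
```

Close until the fingers stall, then check.

Request:
carry_out(
  moves=[
    {"tx": 0,"ty": 0,"tz": 0,"turn": 0,"claw": 0},
    {"tx": 0,"ty": 0,"tz": 0,"turn": 0,"claw": 0},
    {"tx": 0,"ty": 0,"tz": 0,"turn": 0,"claw": 0},
    {"tx": 0,"ty": 0,"tz": 0,"turn": 0,"claw": 0},
    {"tx": 0,"ty": 0,"tz": 0,"turn": 0,"claw": 0},
    {"tx": 0,"ty": 0,"tz": 0,"turn": 0,"claw": 0},
  ],
)

```text
time: 5.0
ee_pos: [0.442, -0.1007, 0.0333]
ee_rot: [-0.636, 0.637, 0.309, -0.307]
force: [-0.4, 0.2, 5.9]
width: 0.0634
```

Request:
carry_out(
  moves=[
    {"tx": 0,"ty": -0.01,"tz": 0,"turn": 0,"claw": 0},
    {"tx": 0,"ty": -0.03,"tz": 0,"turn": 0,"claw": 0},
    {"tx": 0,"ty": -0.06,"tz": 0,"turn": 0,"claw": 0},
    {"tx": 0,"ty": -0.1,"tz": 0,"turn": 0,"claw": 0},
    {"tx": 0,"ty": -0.12,"tz": 0,"turn": 0,"claw": 0},
    {"tx": 0,"ty": -0.12,"tz": 0,"turn": 0,"claw": 0},
  ],
)

```text
time: 5.5
ee_pos: [0.4442, -0.1016, 0.1577]
ee_rot: [-0.634, 0.639, 0.31, -0.305]
force: [2.0, -0.7, -5.5]
width: 0.0629
```

```bash
cat >> look.py <<'E'
def held(fn,dz=-.008):
    """fit held bin; give pose in tool terms"""
    o=arm.get_obs();p=arm.get_image("wrist");M=mat(o);phi=np.arctan2(M[1,0],M[0,0])
    e=o["ee_pos"];q=np.array([e[0],e[1],e[2]+dz,phi-np.pi/2])
    r,c=rimfit(p,q)
    rz,cz=rimfit(p,q,True)
    print("t",o["time"],"ee",np.round(e,4),"F",np.round(o["force"],1),"w",round(o["width"],4),"tilt",np.round(M[:,1],4))
    for a,b in((r,c),(rz,cz)):
        print("bin-tcp in tool (x,y,z)",np.round(M.T@(a[:3]-e),4),"dyaw",round(wrap(a[3]-q[3]),4),round(b,3))
    im=p["img"][:,:,::-1].copy();draw(im,p,r);cv2.imwrite(fn,im)
    return o
def place_plan(o,target,off):
    """target bin pose (x,y,z,yaw); off = bin-tcp in tool frame x,z ; z offset"""
    phi=target[3]+np.pi/2; ax=np.array([np.cos(phi),np.sin(phi),0]);az=np.array([-np.sin(phi),np.cos(phi),0])
    pos=np.array(target[:3])-ax*off[0]-az*off[2]+np.array([0,0,1])*off[1]
    print("tcp target",np.round(pos,4));return plan(o,pos,phi)
E
python3 - <<'E'
from look import *
held("pics/held1.png")
E
```

```text
t 5.5 ee [ 0.4442 -0.1016  0.1577] F [ 2.  -0.7 -5.5] w 0.0629 tilt [ 0.0096 -0.0037 -0.9999]
bin-tcp in tool (x,y,z) [-0.0001  0.008   0.0016] dyaw 0.0019 0.787
bin-tcp in tool (x,y,z) [0.0001 0.0084 0.0013] dyaw 0.0023 0.794
```

View pics/held1.png

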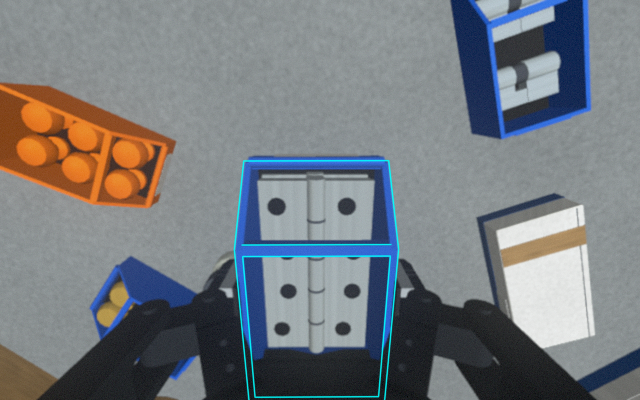

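```bash
python3 - <<'E'
from look import *
place_plan(arm.get_obs(),(.6151,-.2689,.12,.090),(0,.008,.0015))
E
```

```text
tcp target [ 0.6166 -0.2688  0.128 ]
tx ty tz [-0.0237  0.0289 -0.2398] turn -0.7598 alt 2.3818 phi now 0.901 rows 5.8203916228947445 6.078562713766765 tilt [ 0.007  -0.0026 -1.    ]
```

```bash
cat >> look.py <<'E'
def settle(n=4):
    for i in range(n): arm.get_image("scene")
    o=arm.get_obs();M=mat(o);print("settled t",o["time"],np.round(o["ee_pos"],4),"tilt",np.round(M[:,1],4),"jv",np.abs(o["joint_vel"]).max().round(4),"F",np.round(o["force"],1),"w",round(o["width"],4));return o
E
python3 - <<'E'
from look import *
settle(2);o=settle(2)
place_plan(o,(.6151,-.2689,.12,.090),(0,.008,.0015))
E
```

```text
settled t 5.65 [ 0.441  -0.1003  0.1525] tilt [ 1.6e-03 -4.0e-04 -1.0e+00] jv 0.0229 F [-0.   0.7 -6.2] w 0.0634
settled t 5.75 [ 0.4404 -0.1002  0.1517] tilt [-4.e-04  3.e-04 -1.e+00] jv 0.0051 F [ 0.1  0.4 -5.4] w 0.0634
tcp target [ 0.6166 -0.2688  0.128 ]
tx ty tz [-0.0228  0.0236 -0.2428] turn -0.76 alt 2.3816 phi now 0.9008 rows 5.875198590881106 6.0799970035819015 tilt [-4.e-04  3.e-04 -1.e+00]
```

Request:
carry_out(
  moves=[
    {"tx": -0.002,"ty": 0,"tz": -0.02,"turn": -0.06,"claw": 0},
    {"tx": -0.005,"ty": 0,"tz": -0.05,"turn": -0.16,"claw": 0},
    {"tx": -0.008,"ty": 0,"tz": -0.085,"turn": -0.27,"claw": 0},
    {"tx": -0.012,"ty": 0,"tz": -0.122,"turn": -0.38,"claw": 0},
    {"tx": -0.015,"ty": 0,"tz": -0.16,"turn": -0.5,"claw": 0},
    {"tx": -0.018,"ty": 0,"tz": -0.195,"turn": -0.61,"claw": 0},
    {"tx": -0.021,"ty": 0.01,"tz": -0.225,"turn": -0.7,"claw": 0},
    {"tx": -0.0228,"ty": 0.02,"tz": -0.238,"turn": -0.745,"claw": 0},
    {"tx": -0.0228,"ty": 0.0236,"tz": -0.2428,"turn": -0.76,"claw": 0},
    {"tx": -0.0228,"ty": 0.0236,"tz": -0.2428,"turn": -0.76,"claw": 0},
    {"tx": -0.0228,"ty": 0.0236,"tz": -0.2428,"turn": -0.76,"claw": 0},
    {"tx": -0.0228,"ty": 0.0236,"tz": -0.2428,"turn": -0.76,"claw": 0},
  ],
)

```text
time: 6.75
ee_pos: [0.6158, -0.2678, 0.1278]
ee_rot: [0.478, -0.476, -0.522, 0.522]
force: [0.1, 0.5, -5.3]
width: 0.0633
```

```bash
python3 - <<'E'
from look import *
settle(1);o=held("pics/held2.png")
place_plan(o,(.6151,-.2689,.078,.090),(0,.008,.0015))
E
```

```text
settled t 6.8 [ 0.6161 -0.2679  0.1283] tilt [-7.e-04  6.e-04 -1.e+00] jv 0.008 F [ 0.2  0.3 -5.5] w 0.0629
t 6.8 ee [ 0.6161 -0.2679  0.1283] F [ 0.2  0.3 -5.5] w 0.0629 tilt [-7.e-04  6.e-04 -1.e+00]
bin-tcp in tool (x,y,z) [0.0004 0.008  0.0008] dyaw 0.0009 0.804
bin-tcp in tool (x,y,z) [0.0004 0.0081 0.0009] dyaw 0.003 0.808
tcp target [ 0.6166 -0.2688  0.086 ]
tx ty tz [-0.0009  0.0423 -0.0005] turn -0.0003 alt 3.1413 phi now 1.6605 rows 1.015297204190558 0.0021153031445386716 tilt [-7.e-04  6.e-04 -1.e+00]
```

View pics/held2.png

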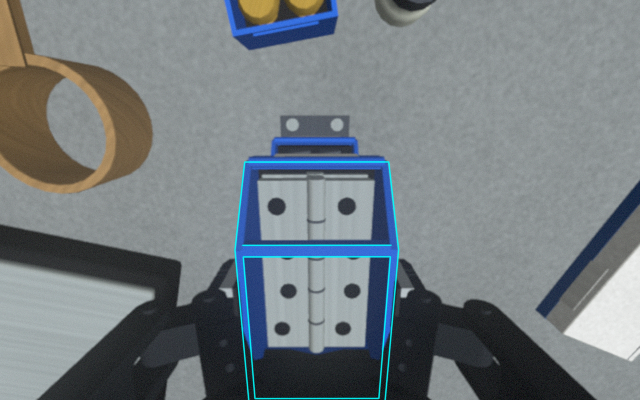

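Request:
carry_out(
  moves=[
    {"tx": -0.001,"ty": 0.012,"tz": -0.0004,"turn": 0,"claw": 0},
    {"tx": -0.001,"ty": 0.026,"tz": -0.0004,"turn": 0,"claw": 0},
    {"tx": -0.001,"ty": 0.036,"tz": -0.0004,"turn": 0,"claw": 0},
    {"tx": -0.001,"ty": 0.04,"tz": -0.0004,"turn": 0,"claw": 0},
    {"tx": -0.001,"ty": 0.042,"tz": -0.0004,"turn": 0,"claw": 0},
    {"tx": -0.001,"ty": 0.043,"tz": -0.0004,"turn": 0,"claw": 0},
    {"tx": -0.001,"ty": 0.044,"tz": -0.0004,"turn": 0,"claw": 0},
    {"tx": -0.001,"ty": 0.044,"tz": -0.0004,"turn": 0,"claw": 0},
    {"tx": -0.001,"ty": 0.044,"tz": -0.0004,"turn": 0,"claw": 0},
  ],
)

```text
time: 7.6
ee_pos: [0.6171, -0.2692, 0.0851]
ee_rot: [-0.477, 0.477, 0.522, -0.522]
force: [0.1, 0.3, -5.7]
width: 0.0631
```

```bash
python3 - <<'E'
from look import *
o=settle(1)
place_plan(o,(.6151,-.2689,.073,.090),(0.0002,.008,.0012))
E
```

```text
settled t 7.65 [ 0.617  -0.2692  0.0851] tilt [ 6.e-04 -1.e-04 -1.e+00] jv 0.0026 F [-0.6 -0.2 -5.9] w 0.0634
tcp target [ 0.6163 -0.269   0.081 ]
tx ty tz [0.0003 0.0041 0.0007] turn -0.0001 alt 3.1415 phi now 1.6607 rows 0.10072826708411893 0.000869813000960562 tilt [ 6.e-04 -1.e-04 -1.e+00]
```

Request:
carry_out(
  moves=[
    {"tx": 0.0003,"ty": 0.001,"tz": 0.0006,"turn": 0,"claw": 0},
    {"tx": 0.0003,"ty": 0.002,"tz": 0.0006,"turn": 0,"claw": 0},
    {"tx": 0.0003,"ty": 0.003,"tz": 0.0006,"turn": 0,"claw": 0},
    {"tx": 0.0003,"ty": 0.004,"tz": 0.0006,"turn": 0,"claw": 0},
    {"tx": 0.0003,"ty": 0.0045,"tz": 0.0006,"turn": 0,"claw": 0},
    {"tx": 0.0003,"ty": 0.0045,"tz": 0.0006,"turn": 0,"claw": 0},
    {"tx": 0.0003,"ty": 0.0045,"tz": 0.0006,"turn": 0,"claw": 0},
  ],
)

```text
time: 8.23
ee_pos: [0.6164, -0.2689, 0.0814]
ee_rot: [-0.477, 0.477, 0.522, -0.522]
force: [-4.5, 1.4, 6.3]
width: 0.0633
```

```bash
python3 - <<'E'
from look import *
o=settle(1)
E
```

```text
settled t 8.2833 [ 0.6164 -0.269   0.0814] tilt [ 9.e-04 -3.e-04 -1.e+00] jv 0.0015 F [-4.1  1.6  6.1] w 0.0633
```

Contact came at the seated height (0.0814 m, 0.0813 m expected). Next I'll release and back up for a look.

Request:
carry_out(
  moves=[
    {"tx": 0,"ty": 0,"tz": 0,"turn": 0,"claw": 1},
    {"tx": 0,"ty": 0,"tz": 0,"turn": 0,"claw": 1},
    {"tx": 0,"ty": 0,"tz": 0,"turn": 0,"claw": 1},
    {"tx": 0,"ty": 0,"tz": 0,"turn": 0,"claw": 1},
    {"tx": 0,"ty": -0.02,"tz": 0,"turn": 0,"claw": 1},
    {"tx": 0,"ty": -0.06,"tz": 0,"turn": 0,"claw": 1},
    {"tx": 0,"ty": -0.1,"tz": 0,"turn": 0,"claw": 1},
    {"tx": 0,"ty": -0.14,"tz": 0,"turn": 0,"claw": 1},
    {"tx": 0,"ty": -0.15,"tz": 0,"turn": 0,"claw": 1},
    {"tx": 0,"ty": -0.15,"tz": 0,"turn": 0,"claw": 1},
  ],
)

```text
time: 9.12
ee_pos: [0.6182, -0.27, 0.2359]
ee_rot: [-0.474, 0.48, 0.523, -0.521]
force: [-0.1, -0.5, -0.1]
width: 0.0848
```

```bash
python3 - <<'E'
from look import *
settle(3)
r=look((.6151,-.2689,.073,.090),"pics/st1.png")
o=arm.get_obs()
plan(o,[.436,.346,.17],.65+np.pi/2)
E
```

```text
settled t 9.2667 [ 0.6159 -0.2687  0.23  ] tilt [-5.e-04  5.e-04 -1.e+00] jv 0.0142 F [-0.1  0.8 -1.2] w 0.0854
t 9.2667 ee [ 0.6159 -0.2687  0.23  ] F [-0.1  0.8 -1.2] w 0.0854
fixed z [ 0.6152 -0.2685  0.073   0.0922] 0.895 free z [ 0.6149 -0.2686  0.0735  0.0896] 0.899
tx ty tz [0.0002 0.149  0.0005] turn -0.0023 alt 3.1393 phi now 1.6607 rows 3.574283928186551 0.01847663743637895 tilt [-5.e-04  5.e-04 -1.e+00]
tx ty tz [0.6281 0.0605 0.1236] turn -0.5601 alt 2.5815 phi now 1.6607 rows 15.41893723421593 4.480621361933757 tilt [-0.0015  0.001  -1.    ]
```

View pics/st1.png

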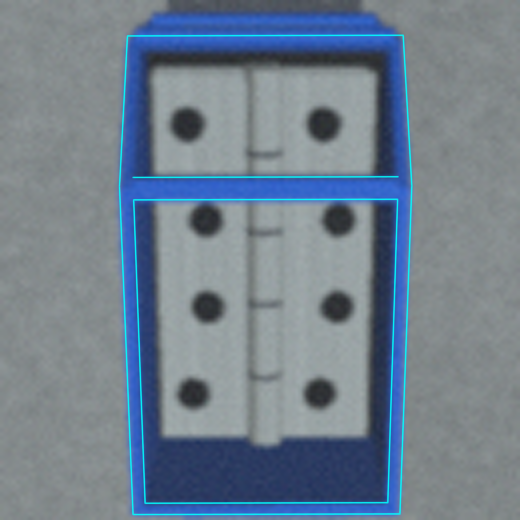

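The hinges are seated: the fitted height is 0.0735 m, centred within about 0.5 mm, and the yaw matches. Next come the padlocks.

Request:
carry_out(
  moves=[
    {"tx": 0.628,"ty": 0,"tz": 0.124,"turn": -0.56,"claw": 1},
    {"tx": 0.628,"ty": 0,"tz": 0.124,"turn": -0.56,"claw": 1},
    {"tx": 0.628,"ty": 0,"tz": 0.124,"turn": -0.56,"claw": 1},
    {"tx": 0.628,"ty": 0,"tz": 0.124,"turn": -0.56,"claw": 1},
    {"tx": 0.628,"ty": 0,"tz": 0.124,"turn": -0.56,"claw": 1},
    {"tx": 0.628,"ty": 0,"tz": 0.124,"turn": -0.56,"claw": 1},
    {"tx": 0.628,"ty": 0,"tz": 0.124,"turn": -0.56,"claw": 1},
    {"tx": 0.628,"ty": 0,"tz": 0.124,"turn": -0.56,"claw": 1},
    {"tx": 0.628,"ty": 0.06,"tz": 0.124,"turn": -0.56,"claw": 1},
    {"tx": 0.628,"ty": 0.06,"tz": 0.124,"turn": -0.56,"claw": 1},
    {"tx": 0.628,"ty": 0.06,"tz": 0.124,"turn": -0.56,"claw": 1},
    {"tx": 0.628,"ty": 0.06,"tz": 0.124,"turn": -0.56,"claw": 1},
    {"tx": 0.628,"ty": 0.06,"tz": 0.124,"turn": -0.56,"claw": 1},
    {"tx": 0.628,"ty": 0.06,"tz": 0.124,"turn": -0.56,"claw": 1},
    {"tx": 0.628,"ty": 0.06,"tz": 0.124,"turn": -0.56,"claw": 1},
    {"tx": 0.628,"ty": 0.06,"tz": 0.124,"turn": -0.56,"claw": 1},
    {"tx": 0.628,"ty": 0.06,"tz": 0.124,"turn": -0.56,"claw": 1},
    {"tx": 0.628,"ty": 0.06,"tz": 0.124,"turn": -0.56,"claw": 1},
    {"tx": 0.628,"ty": 0.06,"tz": 0.124,"turn": -0.56,"claw": 1},
    {"tx": 0.628,"ty": 0.06,"tz": 0.124,"turn": -0.56,"claw": 1},
  ],
)

```text
time: 10.98
ee_pos: [0.4358, 0.3448, 0.1701]
ee_rot: [0.315, -0.314, -0.633, 0.633]
force: [-0.1, -0.4, 0.1]
width: 0.0856
```

```bash
python3 - <<'E'
from look import *
settle(2)
look((.4365,.346,.025,.65),"pics/wp.png")
E
```

```text
settled t 11.0833 [0.4361 0.3449 0.1705] tilt [-1.4e-03  9.0e-04 -1.0e+00] jv 0.0026 F [-0.2 -0.   0.1] w 0.0854
t 11.0833 ee [0.4361 0.3449 0.1705] F [-0.2 -0.   0.1] w 0.0854
fixed z [0.4365 0.3465 0.025  0.6485] 0.951 free z [0.4363 0.3462 0.0254 0.649 ] 0.951
tx ty tz [ 0.0008  0.1375 -0.0014] turn -0.0003 alt 3.1413 phi now 2.219 rows 3.2972425694159555 0.002456261381205138 tilt [-1.4e-03  9.0e-04 -1.0e+00]
```

View pics/wp.png

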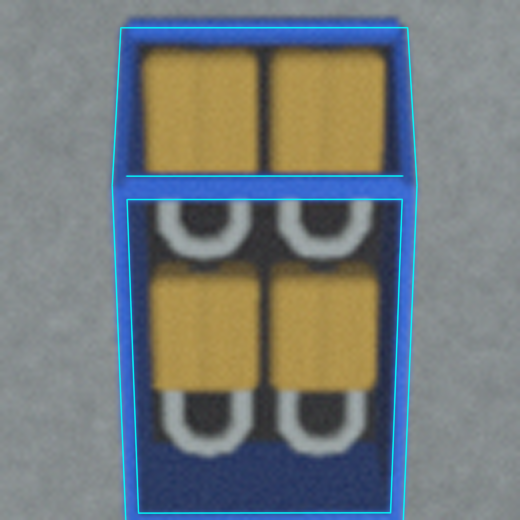

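These are the four brass padlocks with U shackles. I'll descend and grip.

Request:
carry_out(
  moves=[
    {"tx": 0.0008,"ty": 0.04,"tz": -0.0014,"turn": 0,"claw": 1},
    {"tx": 0.0008,"ty": 0.075,"tz": -0.0014,"turn": 0,"claw": 1},
    {"tx": 0.0008,"ty": 0.105,"tz": -0.0014,"turn": 0,"claw": 1},
    {"tx": 0.0008,"ty": 0.125,"tz": -0.0014,"turn": 0,"claw": 1},
    {"tx": 0.0008,"ty": 0.137,"tz": -0.0014,"turn": 0,"claw": 1},
    {"tx": 0.0008,"ty": 0.137,"tz": -0.0014,"turn": 0,"claw": 1},
    {"tx": 0.0008,"ty": 0.137,"tz": -0.0014,"turn": 0,"claw": 1},
    {"tx": 0.0008,"ty": 0.137,"tz": -0.0014,"turn": 0,"claw": 0},
    {"tx": 0.0008,"ty": 0.137,"tz": -0.0014,"turn": 0,"claw": 0},
    {"tx": 0.0008,"ty": 0.137,"tz": -0.0014,"turn": 0,"claw": 0},
    {"tx": 0.0008,"ty": 0.137,"tz": -0.0014,"turn": 0,"claw": 0},
    {"tx": 0.0008,"ty": 0.137,"tz": -0.0014,"turn": 0,"claw": 0},
    {"tx": 0.0008,"ty": 0.137,"tz": -0.0014,"turn": 0,"claw": 0},
  ],
)

```text
time: 12.22
ee_pos: [0.4378, 0.3469, 0.0352]
ee_rot: [-0.315, 0.315, 0.634, -0.632]
force: [-0.2, -2.1, 5.7]
width: 0.0631
```

```bash
python3 - <<'E'
from look import *
settle(1)
E
```

```text
settled t 12.2667 [0.4377 0.3469 0.0352] tilt [ 0.0014  0.0018 -1.    ] jv 0.0037 F [ 0.2 -2.7  6.8] w 0.0633
```

Request:
carry_out(
  moves=[
    {"tx": 0,"ty": -0.01,"tz": 0,"turn": 0,"claw": 0},
    {"tx": 0,"ty": -0.03,"tz": 0,"turn": 0,"claw": 0},
    {"tx": 0,"ty": -0.06,"tz": 0,"turn": 0,"claw": 0},
    {"tx": 0,"ty": -0.095,"tz": 0,"turn": 0,"claw": 0},
    {"tx": 0,"ty": -0.125,"tz": 0,"turn": 0,"claw": 0},
    {"tx": 0,"ty": -0.14,"tz": 0,"turn": 0,"claw": 0},
    {"tx": 0,"ty": -0.14,"tz": 0,"turn": 0,"claw": 0},
    {"tx": 0,"ty": -0.14,"tz": 0,"turn": 0,"claw": 0},
    {"tx": 0,"ty": -0.14,"tz": 0,"turn": 0,"claw": 0},
  ],
)

```text
time: 13.02
ee_pos: [0.4368, 0.3462, 0.1742]
ee_rot: [-0.315, 0.315, 0.633, -0.633]
force: [0.2, 1.1, -4.2]
width: 0.0632
```

```bash
python3 - <<'E'
from look import *
settle(2);o=held("pics/held3.png",-.0102)
place_plan(o,(.6151,-.2687,.165,.090),(0,.0102,0))
E
```

```text
settled t 13.1167 [0.4366 0.346  0.1736] tilt [-1.1e-03  4.0e-04 -1.0e+00] jv 0.0047 F [-0.1 -0.3 -5.1] w 0.0629
t 13.1167 ee [0.4366 0.346  0.1736] F [-0.1 -0.3 -5.1] w 0.0629 tilt [-1.1e-03  4.0e-04 -1.0e+00]
bin-tcp in tool (x,y,z) [0.0005 0.0102 0.0012] dyaw 0.0029 0.825
bin-tcp in tool (x,y,z) [0.0005 0.011  0.0008] dyaw 0.0026 0.83
tcp target [ 0.6151 -0.2687  0.1752]
tx ty tz [-0.5979 -0.002   0.2287] turn 0.558 alt -2.5836 phi now 2.2188 rows 15.351089074510009 4.4640301849824695 tilt [-1.1e-03  4.0e-04 -1.0e+00]
```

View pics/held3.png

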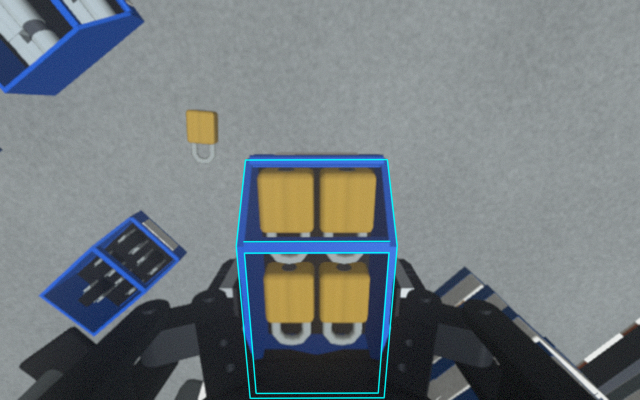

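Request:
carry_out(
  moves=[
    {"tx": -0.018,"ty": -0.002,"tz": 0.007,"turn": 0.017,"claw": 0},
    {"tx": -0.048,"ty": -0.002,"tz": 0.018,"turn": 0.045,"claw": 0},
    {"tx": -0.084,"ty": -0.002,"tz": 0.032,"turn": 0.078,"claw": 0},
    {"tx": -0.12,"ty": -0.002,"tz": 0.046,"turn": 0.112,"claw": 0},
    {"tx": -0.156,"ty": -0.002,"tz": 0.059,"turn": 0.145,"claw": 0},
    {"tx": -0.191,"ty": -0.002,"tz": 0.073,"turn": 0.179,"claw": 0},
    {"tx": -0.227,"ty": -0.002,"tz": 0.086,"turn": 0.212,"claw": 0},
    {"tx": -0.263,"ty": -0.002,"tz": 0.1,"turn": 0.246,"claw": 0},
    {"tx": -0.299,"ty": -0.002,"tz": 0.114,"turn": 0.279,"claw": 0},
    {"tx": -0.335,"ty": -0.002,"tz": 0.127,"turn": 0.312,"claw": 0},
    {"tx": -0.371,"ty": -0.002,"tz": 0.141,"turn": 0.346,"claw": 0},
    {"tx": -0.407,"ty": -0.002,"tz": 0.155,"turn": 0.379,"claw": 0},
    {"tx": -0.443,"ty": -0.002,"tz": 0.168,"turn": 0.413,"claw": 0},
    {"tx": -0.478,"ty": -0.002,"tz": 0.182,"turn": 0.446,"claw": 0},
    {"tx": -0.514,"ty": -0.002,"tz": 0.196,"turn": 0.48,"claw": 0},
    {"tx": -0.544,"ty": -0.002,"tz": 0.207,"turn": 0.508,"claw": 0},
    {"tx": -0.568,"ty": -0.002,"tz": 0.216,"turn": 0.53,"claw": 0},
    {"tx": -0.586,"ty": -0.002,"tz": 0.223,"turn": 0.547,"claw": 0},
    {"tx": -0.598,"ty": -0.002,"tz": 0.2275,"turn": 0.558,"claw": 0},
    {"tx": -0.598,"ty": -0.002,"tz": 0.2275,"turn": 0.558,"claw": 0},
  ],
)

```text
time: 14.83
ee_pos: [0.6161, -0.2707, 0.1734]
ee_rot: [0.479, -0.477, -0.521, 0.522]
force: [-0.7, 0.6, -4.7]
width: 0.0628
```

```bash
python3 - <<'E'
from look import *
settle(5);o=held("pics/held4.png",-.0102)
place_plan(o,(.6151,-.2687,.118,.090),(0.0004,.0102,.0012))
E
```

```text
settled t 15.0833 [ 0.6159 -0.267   0.1748] tilt [-0.0021  0.0012 -1.    ] jv 0.0086 F [ 0.   0.3 -3.8] w 0.0634
t 15.0833 ee [ 0.6159 -0.267   0.1748] F [ 0.   0.3 -3.8] w 0.0634 tilt [-0.0021  0.0012 -1.    ]
bin-tcp in tool (x,y,z) [0.0004 0.0102 0.0014] dyaw 0.0016 0.787
bin-tcp in tool (x,y,z) [0.0004 0.0108 0.0012] dyaw 0.0019 0.796
tcp target [ 0.6163 -0.269   0.1282]
tx ty tz [-0.0021  0.0466 -0.0003] turn 0.001 alt -3.1406 phi now 1.6618 rows 1.1178119846523775 0.00799163163593164 tilt [-0.0021  0.0012 -1.    ]
```

Request:
carry_out(
  moves=[
    {"tx": -0.002,"ty": 0.012,"tz": -0.0003,"turn": 0,"claw": 0},
    {"tx": -0.002,"ty": 0.026,"tz": -0.0003,"turn": 0,"claw": 0},
    {"tx": -0.002,"ty": 0.034,"tz": -0.0003,"turn": 0,"claw": 0},
    {"tx": -0.002,"ty": 0.038,"tz": -0.0003,"turn": 0,"claw": 0},
    {"tx": -0.002,"ty": 0.039,"tz": -0.0003,"turn": 0,"claw": 0},
    {"tx": -0.002,"ty": 0.039,"tz": -0.0003,"turn": 0,"claw": 0},
    {"tx": -0.002,"ty": 0.039,"tz": -0.0003,"turn": 0,"claw": 0},
  ],
)

```text
time: 15.72
ee_pos: [0.6168, -0.2691, 0.1365]
ee_rot: [0.477, -0.476, -0.522, 0.522]
force: [-0.6, -0.1, -3.8]
width: 0.0631
```

```bash
python3 - <<'E'
from look import *
o=settle(1)
place_plan(o,(.6151,-.2687,.118,.090),(0.0004,.0102,.0012))
E
```

```text
settled t 15.7667 [ 0.6168 -0.2691  0.1367] tilt [-7.e-04  4.e-04 -1.e+00] jv 0.003 F [-0.3 -0.5 -3.5] w 0.0635
tcp target [ 0.6163 -0.269   0.1282]
tx ty tz [0.0002 0.0085 0.0005] turn 0.0011 alt -3.1405 phi now 1.6619 rows 0.20389449664608708 0.009035116979994484 tilt [-7.e-04  4.e-04 -1.e+00]
```

Request:
carry_out(
  moves=[
    {"tx": 0.0002,"ty": 0.001,"tz": 0.0005,"turn": 0,"claw": 0},
    {"tx": 0.0002,"ty": 0.003,"tz": 0.0005,"turn": 0,"claw": 0},
    {"tx": 0.0002,"ty": 0.0045,"tz": 0.0005,"turn": 0,"claw": 0},
    {"tx": 0.0002,"ty": 0.006,"tz": 0.0005,"turn": 0,"claw": 0},
    {"tx": 0.0002,"ty": 0.0075,"tz": 0.0005,"turn": 0,"claw": 0},
    {"tx": 0.0002,"ty": 0.0085,"tz": 0.0005,"turn": 0,"claw": 0},
    {"tx": 0.0002,"ty": 0.009,"tz": 0.0005,"turn": 0,"claw": 0},
    {"tx": 0.0002,"ty": 0.009,"tz": 0.0005,"turn": 0,"claw": 0},
  ],
)

```text
time: 16.43
ee_pos: [0.6162, -0.269, 0.1282]
ee_rot: [0.477, -0.476, -0.522, 0.522]
force: [-3.9, 1.0, 3.8]
width: 0.0633
```

```bash
python3 - <<'E'
from look import *
o=settle(1)
E
```

```text
settled t 16.4833 [ 0.6162 -0.2689  0.1282] tilt [-6.e-04  3.e-04 -1.e+00] jv 0.0012 F [-3.7  0.6  4.3] w 0.0632
```

This is exactly the seated height, with light contact. I'll release and rise.

Request:
carry_out(
  moves=[
    {"tx": 0,"ty": 0,"tz": 0,"turn": 0,"claw": 1},
    {"tx": 0,"ty": 0,"tz": 0,"turn": 0,"claw": 1},
    {"tx": 0,"ty": 0,"tz": 0,"turn": 0,"claw": 1},
    {"tx": 0,"ty": 0,"tz": 0,"turn": 0,"claw": 1},
    {"tx": 0,"ty": -0.02,"tz": 0,"turn": 0,"claw": 1},
    {"tx": 0,"ty": -0.06,"tz": 0,"turn": 0,"claw": 1},
    {"tx": 0,"ty": -0.1,"tz": 0,"turn": 0,"claw": 1},
    {"tx": 0,"ty": -0.12,"tz": 0,"turn": 0,"claw": 1},
    {"tx": 0,"ty": -0.12,"tz": 0,"turn": 0,"claw": 1},
    {"tx": 0,"ty": -0.12,"tz": 0,"turn": 0,"claw": 1},
  ],
)

```text
time: 17.32
ee_pos: [0.6171, -0.2694, 0.2497]
ee_rot: [-0.476, 0.478, 0.522, -0.522]
force: [-0.3, 0.0, 1.0]
width: 0.0858
```

```bash
python3 - <<'E'
from look import *
settle(3)
r=look((.6151,-.2687,.118,.090),"pics/st2.png")
o=arm.get_obs()
plan(o,[.448,.0915,.17],-.348+np.pi/2)
E
```

```text
settled t 17.4667 [ 0.6157 -0.2687  0.2467] tilt [-0.0026  0.0015 -1.    ] jv 0.0032 F [ 0.7 -0.5  0.6] w 0.0856
t 17.4667 ee [ 0.6157 -0.2687  0.2467] F [ 0.7 -0.5  0.6] w 0.0856
fixed z [ 0.6146 -0.2686  0.118   0.0922] 0.875 free z [ 0.6147 -0.2686  0.1178  0.0913] 0.877
tx ty tz [-1.000e-04  1.207e-01  8.000e-04] turn -0.0011 alt 3.1405 phi now 1.6619 rows 2.8951558855683337 0.009089838820219853 tilt [-0.0026  0.0015 -1.    ]
tx ty tz [0.3737 0.0777 0.134 ] turn 0.4391 alt -2.7025 phi now 1.6619 rows 9.701944369823456 3.5127986150957753 tilt [-0.0028  0.0016 -1.    ]
```

View pics/st2.png

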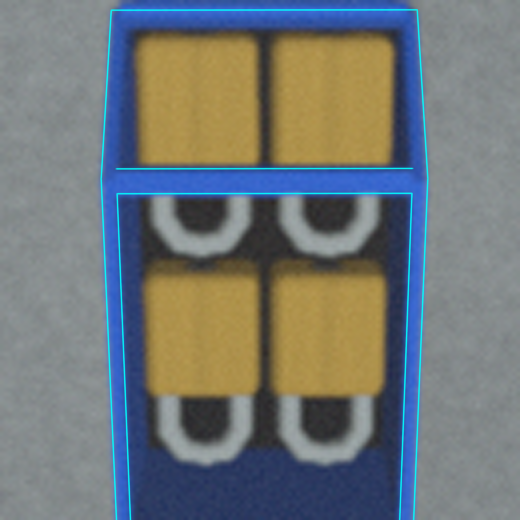

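The padlocks are seated: fitted height 0.1178 m against 0.118 expected. Next are the cylinders.

Request:
carry_out(
  moves=[
    {"tx": 0.374,"ty": 0,"tz": 0.134,"turn": 0.439,"claw": 1},
    {"tx": 0.374,"ty": 0,"tz": 0.134,"turn": 0.439,"claw": 1},
    {"tx": 0.374,"ty": 0,"tz": 0.134,"turn": 0.439,"claw": 1},
    {"tx": 0.374,"ty": 0,"tz": 0.134,"turn": 0.439,"claw": 1},
    {"tx": 0.374,"ty": 0,"tz": 0.134,"turn": 0.439,"claw": 1},
    {"tx": 0.374,"ty": 0.077,"tz": 0.134,"turn": 0.439,"claw": 1},
    {"tx": 0.374,"ty": 0.077,"tz": 0.134,"turn": 0.439,"claw": 1},
    {"tx": 0.374,"ty": 0.077,"tz": 0.134,"turn": 0.439,"claw": 1},
    {"tx": 0.374,"ty": 0.077,"tz": 0.134,"turn": 0.439,"claw": 1},
    {"tx": 0.374,"ty": 0.077,"tz": 0.134,"turn": 0.439,"claw": 1},
    {"tx": 0.374,"ty": 0.077,"tz": 0.134,"turn": 0.439,"claw": 1},
    {"tx": 0.374,"ty": 0.077,"tz": 0.134,"turn": 0.439,"claw": 1},
    {"tx": 0.374,"ty": 0.077,"tz": 0.134,"turn": 0.439,"claw": 1},
    {"tx": 0.374,"ty": 0.077,"tz": 0.134,"turn": 0.439,"claw": 1},
  ],
)

```text
time: 18.68
ee_pos: [0.4488, 0.091, 0.1709]
ee_rot: [0.58, -0.578, -0.405, 0.406]
force: [0.3, -0.9, 0.5]
width: 0.0853
```

```bash
python3 - <<'E'
from look import *
settle(4)
look((.448,.0912,.025,-.348),"pics/wc.png")
E
```

```text
settled t 18.8833 [0.4486 0.091  0.1709] tilt [-0.0023  0.0016 -1.    ] jv 0.0065 F [-0.1 -0.2  0.4] w 0.0856
t 18.8833 ee [0.4486 0.091  0.1709] F [-0.1 -0.2  0.4] w 0.0856
fixed z [ 0.4475  0.0916  0.025  -0.3451] 0.951 free z [ 0.4477  0.0915  0.0245 -0.3475] 0.947
tx ty tz [0.0002 0.1379 0.0008] turn -0.0043 alt 3.1373 phi now 1.2214 rows 3.306679436745097 0.0347120848226794 tilt [-0.0023  0.0016 -1.    ]
```

View pics/wc.png

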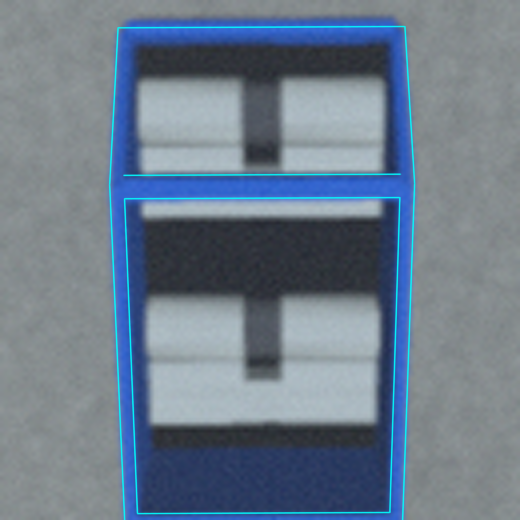

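This is the cylinders bin, with two pale crosswise cylinders. I'll grip it.

Request:
carry_out(
  moves=[
    {"tx": 0.0002,"ty": 0.04,"tz": 0.0008,"turn": -0.003,"claw": 1},
    {"tx": 0.0002,"ty": 0.075,"tz": 0.0008,"turn": -0.003,"claw": 1},
    {"tx": 0.0002,"ty": 0.105,"tz": 0.0008,"turn": -0.003,"claw": 1},
    {"tx": 0.0002,"ty": 0.125,"tz": 0.0008,"turn": -0.003,"claw": 1},
    {"tx": 0.0002,"ty": 0.137,"tz": 0.0008,"turn": -0.003,"claw": 1},
    {"tx": 0.0002,"ty": 0.137,"tz": 0.0008,"turn": -0.003,"claw": 1},
    {"tx": 0.0002,"ty": 0.137,"tz": 0.0008,"turn": -0.003,"claw": 1},
    {"tx": 0.0002,"ty": 0.137,"tz": 0.0008,"turn": -0.003,"claw": 0},
    {"tx": 0.0002,"ty": 0.137,"tz": 0.0008,"turn": -0.003,"claw": 0},
    {"tx": 0.0002,"ty": 0.137,"tz": 0.0008,"turn": -0.003,"claw": 0},
    {"tx": 0.0002,"ty": 0.137,"tz": 0.0008,"turn": -0.003,"claw": 0},
    {"tx": 0.0002,"ty": 0.137,"tz": 0.0008,"turn": -0.003,"claw": 0},
    {"tx": 0.0002,"ty": 0.137,"tz": 0.0008,"turn": -0.003,"claw": 0},
  ],
)

```text
time: 20.02
ee_pos: [0.4484, 0.0916, 0.0352]
ee_rot: [0.579, -0.578, -0.407, 0.406]
force: [-0.8, -1.0, 6.3]
width: 0.0632
```

```bash
python3 - <<'E'
from look import *
settle(1)
E
```

```text
settled t 20.0667 [0.4484 0.0916 0.0352] tilt [-0.      0.0012 -1.    ] jv 0.0014 F [-1.2 -1.4  5.3] w 0.0628
```

Request:
carry_out(
  moves=[
    {"tx": 0,"ty": -0.01,"tz": 0,"turn": 0,"claw": 0},
    {"tx": 0,"ty": -0.03,"tz": 0,"turn": 0,"claw": 0},
    {"tx": 0,"ty": -0.06,"tz": 0,"turn": 0,"claw": 0},
    {"tx": 0,"ty": -0.095,"tz": 0,"turn": 0,"claw": 0},
    {"tx": 0,"ty": -0.13,"tz": 0,"turn": 0,"claw": 0},
    {"tx": 0,"ty": -0.16,"tz": 0,"turn": 0,"claw": 0},
    {"tx": 0,"ty": -0.18,"tz": 0,"turn": 0,"claw": 0},
    {"tx": 0,"ty": -0.185,"tz": 0,"turn": 0,"claw": 0},
    {"tx": 0,"ty": -0.185,"tz": 0,"turn": 0,"claw": 0},
    {"tx": 0,"ty": -0.185,"tz": 0,"turn": 0,"claw": 0},
  ],
)

```text
time: 20.9
ee_pos: [0.4479, 0.0913, 0.2194]
ee_rot: [0.579, -0.578, -0.406, 0.406]
force: [-0.3, -0.6, -4.0]
width: 0.0633
```

```bash
python3 - <<'E'
from look import *
settle(4);o=held("pics/held5.png",-.0102)
place_plan(o,(.6149,-.2687,.21,.090),(0.0003,.0102,.0009))
E
```

```text
settled t 21.1 [0.4476 0.0913 0.2188] tilt [-0.0027  0.0011 -1.    ] jv 0.0093 F [ 0.1  0.4 -3.4] w 0.0634
t 21.1 ee [0.4476 0.0913 0.2188] F [ 0.1  0.4 -3.4] w 0.0634 tilt [-0.0027  0.0011 -1.    ]
bin-tcp in tool (x,y,z) [0.0002 0.0102 0.0003] dyaw -0.0008 0.778
bin-tcp in tool (x,y,z) [0.0002 0.0111 0.0001] dyaw -0.0021 0.781
tcp target [ 0.6158 -0.2689  0.2202]
tx ty tz [-0.2817 -0.0022 -0.2806] turn -0.4365 alt 2.7051 phi now 1.2243 rows 9.534279440422779 3.4921351932923415 tilt [-0.0027  0.0011 -1.    ]
```

View pics/held5.png

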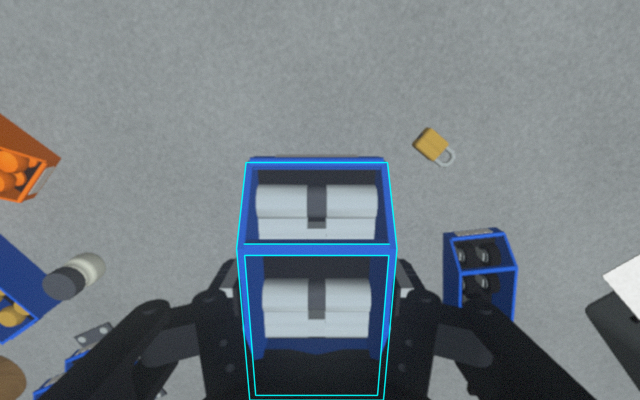

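Request:
carry_out(
  moves=[
    {"tx": -0.011,"ty": -0.002,"tz": -0.011,"turn": -0.017,"claw": 0},
    {"tx": -0.031,"ty": -0.002,"tz": -0.031,"turn": -0.048,"claw": 0},
    {"tx": -0.056,"ty": -0.002,"tz": -0.056,"turn": -0.087,"claw": 0},
    {"tx": -0.082,"ty": -0.002,"tz": -0.082,"turn": -0.127,"claw": 0},
    {"tx": -0.108,"ty": -0.002,"tz": -0.108,"turn": -0.168,"claw": 0},
    {"tx": -0.134,"ty": -0.002,"tz": -0.134,"turn": -0.208,"claw": 0},
    {"tx": -0.16,"ty": -0.002,"tz": -0.16,"turn": -0.248,"claw": 0},
    {"tx": -0.186,"ty": -0.002,"tz": -0.186,"turn": -0.288,"claw": 0},
    {"tx": -0.212,"ty": -0.002,"tz": -0.212,"turn": -0.33,"claw": 0},
    {"tx": -0.236,"ty": -0.002,"tz": -0.236,"turn": -0.366,"claw": 0},
    {"tx": -0.256,"ty": -0.002,"tz": -0.256,"turn": -0.397,"claw": 0},
    {"tx": -0.271,"ty": -0.002,"tz": -0.27,"turn": -0.42,"claw": 0},
    {"tx": -0.28,"ty": -0.002,"tz": -0.278,"turn": -0.434,"claw": 0},
    {"tx": -0.2817,"ty": -0.002,"tz": -0.2802,"turn": -0.4365,"claw": 0},
    {"tx": -0.2817,"ty": -0.002,"tz": -0.2802,"turn": -0.4365,"claw": 0},
    {"tx": -0.2817,"ty": -0.002,"tz": -0.2802,"turn": -0.4365,"claw": 0},
  ],
)

```text
time: 22.48
ee_pos: [0.6152, -0.268, 0.2195]
ee_rot: [0.479, -0.476, -0.522, 0.522]
force: [0.1, -0.2, -2.9]
width: 0.0633
```

```bash
python3 - <<'E'
from look import *
settle(5);o=held("pics/held6.png",-.0102)
place_plan(o,(.6149,-.2687,.163,.090),(0.0002,.0102,.0005))
E
```

```text
settled t 22.7333 [ 0.6156 -0.268   0.2205] tilt [-0.0021  0.0011 -1.    ] jv 0.0071 F [ 0.3 -0.1 -3.8] w 0.0629
t 22.7333 ee [ 0.6156 -0.268   0.2205] F [ 0.3 -0.1 -3.8] w 0.0629 tilt [-0.0021  0.0011 -1.    ]
bin-tcp in tool (x,y,z) [0.0005 0.0102 0.0004] dyaw 0.0035 0.774
bin-tcp in tool (x,y,z) [ 0.0005  0.0112 -0.    ] dyaw 0.0013 0.787
tcp target [ 0.6154 -0.2689  0.1732]
tx ty tz [-0.0009  0.0473  0.0002] turn 0.0008 alt -3.1408 phi now 1.6616 rows 1.1355782401413916 0.006221099380280037 tilt [-0.0021  0.0011 -1.    ]
```

Request:
carry_out(
  moves=[
    {"tx": -0.001,"ty": 0.012,"tz": 0,"turn": 0,"claw": 0},
    {"tx": -0.001,"ty": 0.026,"tz": 0,"turn": 0,"claw": 0},
    {"tx": -0.001,"ty": 0.035,"tz": 0,"turn": 0,"claw": 0},
    {"tx": -0.001,"ty": 0.039,"tz": 0,"turn": 0,"claw": 0},
    {"tx": -0.001,"ty": 0.04,"tz": 0,"turn": 0,"claw": 0},
    {"tx": -0.001,"ty": 0.04,"tz": 0,"turn": 0,"claw": 0},
    {"tx": -0.001,"ty": 0.04,"tz": 0,"turn": 0,"claw": 0},
  ],
)

```text
time: 23.37
ee_pos: [0.616, -0.2692, 0.1813]
ee_rot: [0.477, -0.476, -0.522, 0.522]
force: [-0.0, 0.2, -4.3]
width: 0.0633
```

```bash
python3 - <<'E'
from look import *
o=settle(2)
place_plan(o,(.6149,-.2687,.163,.090),(0.0003,.0102,.0005))
E
```

```text
settled t 23.4667 [ 0.616  -0.2693  0.1813] tilt [-1.1e-03  5.0e-04 -1.0e+00] jv 0.0015 F [ 0.1 -0.4 -4.1] w 0.0631
tcp target [ 0.6154 -0.269   0.1732]
tx ty tz [0.0004 0.0081 0.0005] turn 0.0007 alt -3.1409 phi now 1.6615 rows 0.19476752410190937 0.005648260253767745 tilt [-1.1e-03  5.0e-04 -1.0e+00]
```

Request:
carry_out(
  moves=[
    {"tx": 0.0004,"ty": 0.001,"tz": 0.0005,"turn": 0,"claw": 0},
    {"tx": 0.0004,"ty": 0.0025,"tz": 0.0005,"turn": 0,"claw": 0},
    {"tx": 0.0004,"ty": 0.004,"tz": 0.0005,"turn": 0,"claw": 0},
    {"tx": 0.0004,"ty": 0.0055,"tz": 0.0005,"turn": 0,"claw": 0},
    {"tx": 0.0004,"ty": 0.007,"tz": 0.0005,"turn": 0,"claw": 0},
    {"tx": 0.0004,"ty": 0.008,"tz": 0.0005,"turn": 0,"claw": 0},
    {"tx": 0.0004,"ty": 0.0086,"tz": 0.0005,"turn": 0,"claw": 0},
    {"tx": 0.0004,"ty": 0.0086,"tz": 0.0005,"turn": 0,"claw": 0},
    {"tx": 0.0004,"ty": 0.0086,"tz": 0.0005,"turn": 0,"claw": 0},
  ],
)

```text
time: 24.22
ee_pos: [0.6154, -0.2689, 0.1733]
ee_rot: [0.477, -0.477, -0.522, 0.522]
force: [-2.7, 1.8, 5.1]
width: 0.0635
```

```bash
python3 - <<'E'
from look import *
o=settle(1)
E
```

```text
settled t 24.2667 [ 0.6154 -0.2689  0.1733] tilt [-8.e-04  3.e-04 -1.e+00] jv 0.002 F [-3.4  1.4  6. ] w 0.063
```

Seated. I'll release and rise.

Request:
carry_out(
  moves=[
    {"tx": 0,"ty": 0,"tz": 0,"turn": 0,"claw": 1},
    {"tx": 0,"ty": 0,"tz": 0,"turn": 0,"claw": 1},
    {"tx": 0,"ty": 0,"tz": 0,"turn": 0,"claw": 1},
    {"tx": 0,"ty": 0,"tz": 0,"turn": 0,"claw": 1},
    {"tx": 0,"ty": -0.02,"tz": 0,"turn": 0,"claw": 1},
    {"tx": 0,"ty": -0.06,"tz": 0,"turn": 0,"claw": 1},
    {"tx": 0,"ty": -0.1,"tz": 0,"turn": 0,"claw": 1},
    {"tx": 0,"ty": -0.12,"tz": 0,"turn": 0,"claw": 1},
    {"tx": 0,"ty": -0.12,"tz": 0,"turn": 0,"claw": 1},
    {"tx": 0,"ty": -0.12,"tz": 0,"turn": 0,"claw": 1},
  ],
)

```text
time: 25.1
ee_pos: [0.6162, -0.2693, 0.2946]
ee_rot: [-0.476, 0.478, 0.522, -0.522]
force: [-1.0, 0.5, -0.5]
width: 0.0854
```

```bash
python3 - <<'E'
from look import *
settle(3)
r=look((.6149,-.2687,.163,.090),"pics/st3.png")
o=arm.get_obs()
plan(o,[.4400,-.311,.17],.27+np.pi/2)
E
```

```text
settled t 25.25 [ 0.615  -0.2687  0.2917] tilt [-0.003   0.0015 -1.    ] jv 0.0052 F [-0.4  0.9 -0.3] w 0.0854
t 25.25 ee [ 0.615  -0.2687  0.2917] F [-0.4  0.9 -0.3] w 0.0854
fixed z [ 0.615  -0.2685  0.163   0.0895] 0.836 free z [ 0.6149 -0.2684  0.1632  0.0853] 0.839
tx ty tz [-1.000e-04  1.207e-01 -3.000e-04] turn 0.0011 alt -3.1405 phi now 1.6614 rows 2.893787413598145 0.008961837049035637 tilt [-0.003   0.0015 -1.    ]
tx ty tz [-0.0266  0.1221  0.1777] turn -0.1794 alt 2.9622 phi now 1.6614 rows 5.210230418170594 1.4351111057920996 tilt [-0.0031  0.0016 -1.    ]
```

View pics/st3.png

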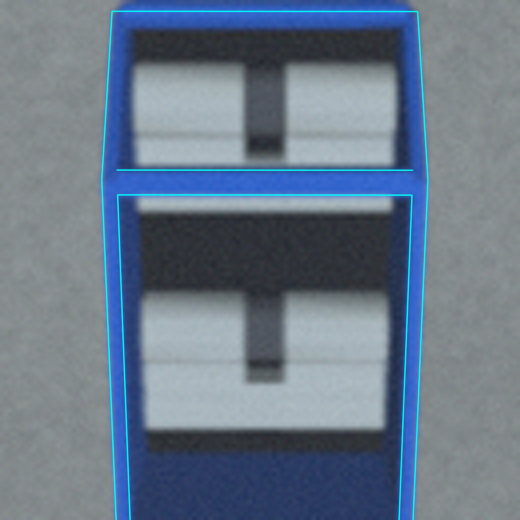

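The cylinders are seated: fitted height 0.1632 m, expected 0.163. Next is the blue knobs bin at top-view (432,188). The orange bin at (394,250) and green bin at (442,298) are the look-alikes, and only the blue one fits the description.

Request:
carry_out(
  moves=[
    {"tx": -0.0266,"ty": 0,"tz": 0.178,"turn": -0.179,"claw": 1},
    {"tx": -0.0266,"ty": 0,"tz": 0.178,"turn": -0.179,"claw": 1},
    {"tx": -0.0266,"ty": 0,"tz": 0.178,"turn": -0.179,"claw": 1},
    {"tx": -0.0266,"ty": 0,"tz": 0.178,"turn": -0.179,"claw": 1},
    {"tx": -0.0266,"ty": 0.04,"tz": 0.178,"turn": -0.179,"claw": 1},
    {"tx": -0.0266,"ty": 0.08,"tz": 0.178,"turn": -0.179,"claw": 1},
    {"tx": -0.0266,"ty": 0.11,"tz": 0.178,"turn": -0.179,"claw": 1},
    {"tx": -0.0266,"ty": 0.122,"tz": 0.178,"turn": -0.179,"claw": 1},
    {"tx": -0.0266,"ty": 0.122,"tz": 0.178,"turn": -0.179,"claw": 1},
    {"tx": -0.0266,"ty": 0.122,"tz": 0.178,"turn": -0.179,"claw": 1},
    {"tx": -0.0266,"ty": 0.122,"tz": 0.178,"turn": -0.179,"claw": 1},
  ],
)

```text
time: 26.22
ee_pos: [0.4402, -0.3114, 0.1709]
ee_rot: [0.429, -0.427, -0.562, 0.563]
force: [-0.1, 0.2, 0.3]
width: 0.0854
```

```bash
python3 - <<'E'
from look import *
settle(4)
look((.440,-.311,.025,.27),"pics/wk.png")
p=arm.get_image("wrist");cv2.imwrite("pics/wkfull.png",p["img"][:,:,::-1])
E
```

```text
settled t 26.4167 [ 0.4403 -0.3115  0.1711] tilt [-1.7e-03  4.0e-04 -1.0e+00] jv 0.0077 F [0.5 0.6 0.6] w 0.0855
t 26.4167 ee [ 0.4403 -0.3115  0.1711] F [0.5 0.6 0.6] w 0.0855
fixed z [ 0.4401 -0.3115  0.025   0.2561] 0.952 free z [ 0.4399 -0.3115  0.0251  0.26  ] 0.952
tx ty tz [-1.000e-04  1.381e-01  1.000e-04] turn 0.0137 alt -3.1279 phi now 1.8406 rows 3.312324628703458 0.10986420557159704 tilt [-1.7e-03  4.0e-04 -1.0e+00]
```

View pics/wk.png

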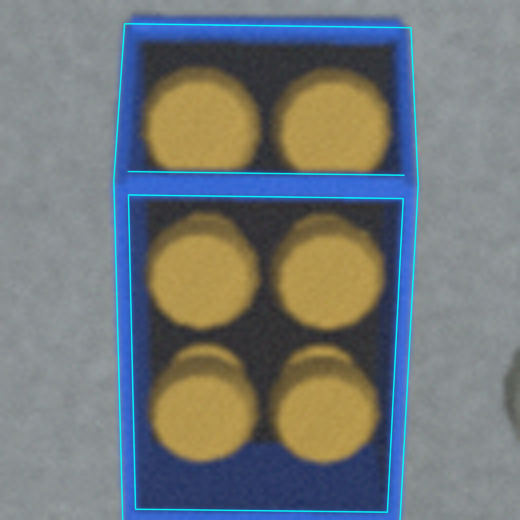

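View pics/wkfull.png

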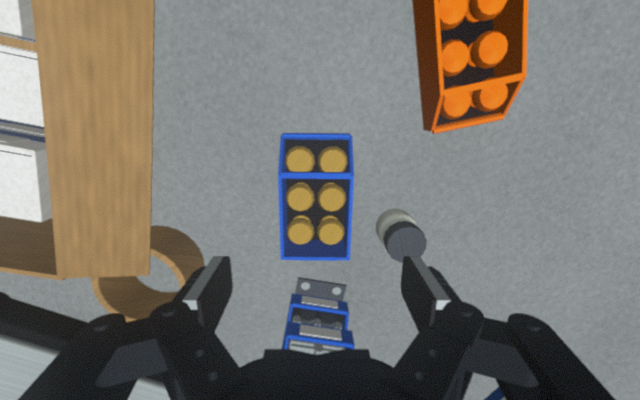

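This is the blue bin with six brass knobs. The jar clears the left finger by about 9 mm sideways and also sits further rearward. I'll grip it.

Request:
carry_out(
  moves=[
    {"tx": 0,"ty": 0.04,"tz": 0,"turn": 0.012,"claw": 1},
    {"tx": 0,"ty": 0.075,"tz": 0,"turn": 0.012,"claw": 1},
    {"tx": 0,"ty": 0.105,"tz": 0,"turn": 0.012,"claw": 1},
    {"tx": 0,"ty": 0.125,"tz": 0,"turn": 0.012,"claw": 1},
    {"tx": 0,"ty": 0.137,"tz": 0,"turn": 0.012,"claw": 1},
    {"tx": 0,"ty": 0.137,"tz": 0,"turn": 0.012,"claw": 1},
    {"tx": 0,"ty": 0.137,"tz": 0,"turn": 0.012,"claw": 1},
    {"tx": 0,"ty": 0.137,"tz": 0,"turn": 0.012,"claw": 0},
    {"tx": 0,"ty": 0.137,"tz": 0,"turn": 0.012,"claw": 0},
    {"tx": 0,"ty": 0.137,"tz": 0,"turn": 0.012,"claw": 0},
    {"tx": 0,"ty": 0.137,"tz": 0,"turn": 0.012,"claw": 0},
    {"tx": 0,"ty": 0.137,"tz": 0,"turn": 0.012,"claw": 0},
    {"tx": 0,"ty": 0.137,"tz": 0,"turn": 0.012,"claw": 0},
  ],
)

```text
time: 27.6
ee_pos: [0.4406, -0.312, 0.0353]
ee_rot: [0.431, -0.432, -0.56, 0.56]
force: [-0.2, 0.2, 6.3]
width: 0.0631
```

```bash
python3 - <<'E'
from look import *
settle(1)
E
```

```text
settled t 27.65 [ 0.4406 -0.312   0.0354] tilt [-2.0e-04 -1.1e-03 -1.0e+00] jv 0.0019 F [-1.7  0.9  7.2] w 0.0633
```

Request:
carry_out(
  moves=[
    {"tx": 0,"ty": -0.01,"tz": 0,"turn": 0,"claw": 0},
    {"tx": 0,"ty": -0.03,"tz": 0,"turn": 0,"claw": 0},
    {"tx": 0,"ty": -0.06,"tz": 0,"turn": 0,"claw": 0},
    {"tx": 0,"ty": -0.095,"tz": 0,"turn": 0,"claw": 0},
    {"tx": 0,"ty": -0.13,"tz": 0,"turn": 0,"claw": 0},
    {"tx": 0,"ty": -0.165,"tz": 0,"turn": 0,"claw": 0},
    {"tx": 0,"ty": -0.2,"tz": 0,"turn": 0,"claw": 0},
    {"tx": 0,"ty": -0.222,"tz": 0,"turn": 0,"claw": 0},
    {"tx": 0,"ty": -0.23,"tz": 0,"turn": 0,"claw": 0},
    {"tx": 0,"ty": -0.23,"tz": 0,"turn": 0,"claw": 0},
    {"tx": 0,"ty": -0.23,"tz": 0,"turn": 0,"claw": 0},
  ],
)

```text
time: 28.57
ee_pos: [0.4404, -0.3114, 0.2648]
ee_rot: [0.432, -0.432, -0.56, 0.56]
force: [-0.5, -0.3, -3.0]
width: 0.0631
```

```bash
python3 - <<'E'
from look import *
settle(4);o=held("pics/held7.png",-.0103)
place_plan(o,(.6149,-.2686,.255,.090),(0.0003,.0103,.0005))
E
```

```text
settled t 28.7667 [ 0.44   -0.3111  0.2637] tilt [-0.0024  0.001  -1.    ] jv 0.0083 F [-0.5  0.7 -3.2] w 0.0633
t 28.7667 ee [ 0.44   -0.3111  0.2637] F [-0.5  0.7 -3.2] w 0.0633 tilt [-0.0024  0.001  -1.    ]
bin-tcp in tool (x,y,z) [0.0004 0.0103 0.0003] dyaw 0.0053 0.813
bin-tcp in tool (x,y,z) [0.0004 0.011  0.    ] dyaw 0.0009 0.823
tcp target [ 0.6154 -0.2689  0.2653]
tx ty tz [-0.0038 -0.002  -0.1804] turn 0.1677 alt -2.9738 phi now 1.8285 rows 4.326854936962651 1.3419831516097958 tilt [-0.0024  0.001  -1.    ]
```

View pics/held7.png

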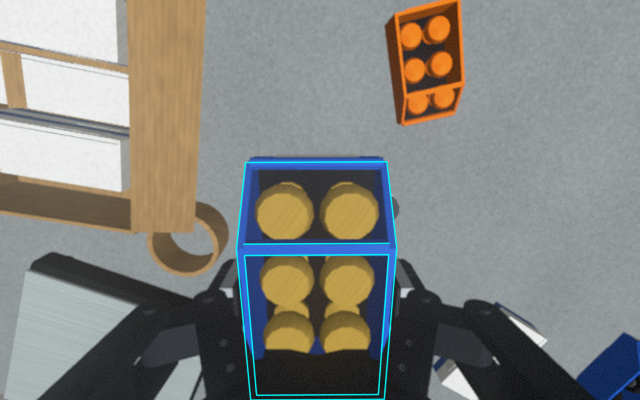

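Request:
carry_out(
  moves=[
    {"tx": 0,"ty": -0.002,"tz": -0.01,"turn": 0.01,"claw": 0},
    {"tx": -0.001,"ty": -0.002,"tz": -0.03,"turn": 0.03,"claw": 0},
    {"tx": -0.001,"ty": -0.002,"tz": -0.055,"turn": 0.05,"claw": 0},
    {"tx": -0.002,"ty": -0.002,"tz": -0.085,"turn": 0.08,"claw": 0},
    {"tx": -0.002,"ty": -0.002,"tz": -0.115,"turn": 0.11,"claw": 0},
    {"tx": -0.003,"ty": -0.002,"tz": -0.14,"turn": 0.13,"claw": 0},
    {"tx": -0.003,"ty": -0.002,"tz": -0.16,"turn": 0.15,"claw": 0},
    {"tx": -0.0038,"ty": -0.002,"tz": -0.173,"turn": 0.16,"claw": 0},
    {"tx": -0.0038,"ty": -0.002,"tz": -0.1802,"turn": 0.1677,"claw": 0},
    {"tx": -0.0038,"ty": -0.002,"tz": -0.1802,"turn": 0.1677,"claw": 0},
    {"tx": -0.0038,"ty": -0.002,"tz": -0.1802,"turn": 0.1677,"claw": 0},
  ],
)

```text
time: 29.73
ee_pos: [0.6149, -0.269, 0.2648]
ee_rot: [0.478, -0.476, -0.522, 0.523]
force: [0.9, -0.1, -1.9]
width: 0.0631
```

```bash
python3 - <<'E'
from look import *
settle(5);o=held("pics/held8.png",-.0103)
place_plan(o,(.6149,-.2686,.208,.090),(0.0003,.0103,.0004))
E
```

```text
settled t 29.9833 [ 0.6147 -0.2694  0.2659] tilt [-2.e-03  5.e-04 -1.e+00] jv 0.0069 F [-0.1  0.7 -2.4] w 0.0631
t 29.9833 ee [ 0.6147 -0.2694  0.2659] F [-0.1  0.7 -2.4] w 0.0631 tilt [-2.e-03  5.e-04 -1.e+00]
bin-tcp in tool (x,y,z) [0.0004 0.0103 0.0005] dyaw 0.0041 0.771
bin-tcp in tool (x,y,z) [ 0.0004  0.0113 -0.0001] dyaw 0.0023 0.783
tcp target [ 0.6153 -0.2689  0.2183]
tx ty tz [ 0.0004  0.0476 -0.0007] turn -0.0005 alt 3.1411 phi now 1.6603 rows 1.1425819825719097 0.004338290213475204 tilt [-2.e-03  5.e-04 -1.e+00]
```

Request:
carry_out(
  moves=[
    {"tx": 0.0003,"ty": 0.012,"tz": -0.0007,"turn": 0,"claw": 0},
    {"tx": 0.0003,"ty": 0.026,"tz": -0.0007,"turn": 0,"claw": 0},
    {"tx": 0.0003,"ty": 0.035,"tz": -0.0007,"turn": 0,"claw": 0},
    {"tx": 0.0003,"ty": 0.039,"tz": -0.0007,"turn": 0,"claw": 0},
    {"tx": 0.0003,"ty": 0.04,"tz": -0.0007,"turn": 0,"claw": 0},
    {"tx": 0.0003,"ty": 0.04,"tz": -0.0007,"turn": 0,"claw": 0},
    {"tx": 0.0003,"ty": 0.04,"tz": -0.0007,"turn": 0,"claw": 0},
  ],
)

```text
time: 30.62
ee_pos: [0.6157, -0.2691, 0.2266]
ee_rot: [0.477, -0.477, -0.522, 0.522]
force: [-0.1, 0.2, -1.7]
width: 0.0631
```

```bash
python3 - <<'E'
from look import *
o=settle(2)
place_plan(o,(.6149,-.2686,.208,.090),(0.0004,.0103,.0004))
E
```

```text
settled t 30.7167 [ 0.6158 -0.2691  0.2267] tilt [-9.e-04 -0.e+00 -1.e+00] jv 0.0031 F [-0.5 -0.2 -2.7] w 0.0633
tcp target [ 0.6153 -0.269   0.2183]
tx ty tz [0.0002 0.0084 0.0004] turn -0.0005 alt 3.1411 phi now 1.6603 rows 0.20151012550128475 0.004196611910511905 tilt [-9.e-04 -0.e+00 -1.e+00]
```

Request:
carry_out(
  moves=[
    {"tx": 0.0002,"ty": 0.001,"tz": 0.0004,"turn": 0,"claw": 0},
    {"tx": 0.0002,"ty": 0.0025,"tz": 0.0004,"turn": 0,"claw": 0},
    {"tx": 0.0002,"ty": 0.004,"tz": 0.0004,"turn": 0,"claw": 0},
    {"tx": 0.0002,"ty": 0.0055,"tz": 0.0004,"turn": 0,"claw": 0},
    {"tx": 0.0002,"ty": 0.007,"tz": 0.0004,"turn": 0,"claw": 0},
    {"tx": 0.0002,"ty": 0.008,"tz": 0.0004,"turn": 0,"claw": 0},
    {"tx": 0.0002,"ty": 0.0089,"tz": 0.0004,"turn": 0,"claw": 0},
    {"tx": 0.0002,"ty": 0.0089,"tz": 0.0004,"turn": 0,"claw": 0},
    {"tx": 0.0002,"ty": 0.0089,"tz": 0.0004,"turn": 0,"claw": 0},
  ],
)

```text
time: 31.47
ee_pos: [0.6153, -0.269, 0.2184]
ee_rot: [0.477, -0.477, -0.522, 0.522]
force: [-2.4, 1.8, 4.9]
width: 0.0632
```

```bash
python3 - <<'E'
from look import *
o=settle(1)
E
```

```text
settled t 31.5167 [ 0.6153 -0.269   0.2184] tilt [-5.e-04 -3.e-04 -1.e+00] jv 0.0013 F [-3.   1.4  5.7] w 0.063
```

Seated at the expected height. I'll release, rise and check everything.

Request:
carry_out(
  moves=[
    {"tx": 0,"ty": 0,"tz": 0,"turn": 0,"claw": 1},
    {"tx": 0,"ty": 0,"tz": 0,"turn": 0,"claw": 1},
    {"tx": 0,"ty": 0,"tz": 0,"turn": 0,"claw": 1},
    {"tx": 0,"ty": 0,"tz": 0,"turn": 0,"claw": 1},
    {"tx": 0,"ty": -0.02,"tz": 0,"turn": 0,"claw": 1},
    {"tx": 0,"ty": -0.05,"tz": 0,"turn": 0,"claw": 1},
    {"tx": 0,"ty": -0.08,"tz": 0,"turn": 0,"claw": 1},
    {"tx": 0,"ty": -0.11,"tz": 0,"turn": 0,"claw": 1},
    {"tx": 0,"ty": -0.12,"tz": 0,"turn": 0,"claw": 1},
    {"tx": 0,"ty": -0.12,"tz": 0,"turn": 0,"claw": 1},
    {"tx": 0,"ty": -0.12,"tz": 0,"turn": 0,"claw": 1},
  ],
)

```text
time: 32.43
ee_pos: [0.6156, -0.2691, 0.3381]
ee_rot: [0.477, -0.477, -0.522, 0.522]
force: [-0.9, -0.4, -0.8]
width: 0.0854
```

```bash
python3 - <<'E'
from look import *
settle(3)
r=look((.6149,-.2686,.208,.090),"pics/st4.png")
S=arm.get_image("scene");T=arm.get_image("top")
im=cv2.resize(S["img"][:,:,::-1],(640,400));cv2.imwrite("pics/sc_end.png",im)
a=crop(S,proj(S,[(.615,-.269,.12)])[0],60,5,[])
b=crop(S,proj(S,[(.615,-.269,.12)])[0],60,5,[(.615,-.2687,z,.09) for z in(.028,.073,.118,.163,.208)])
cv2.imwrite("pics/tower.png",cv2.resize(np.hstack([a,b]),(800,400)))
cv2.imwrite("pics/top_end.png",T["img"][:,:,::-1])
E
```

```text
settled t 32.5833 [ 0.6149 -0.2687  0.3366] tilt [-0.0029  0.001  -1.    ] jv 0.0057 F [-0.3  0.6 -0.2] w 0.0852
t 32.5833 ee [ 0.6149 -0.2687  0.3366] F [-0.3  0.6 -0.2] w 0.0852
fixed z [ 0.6149 -0.2686  0.208   0.0903] 0.831 free z [ 0.6149 -0.2686  0.2079  0.0917] 0.829
tx ty tz [-1.000e-04  1.206e-01 -3.000e-04] turn -0.0008 alt 3.1408 phi now 1.6603 rows 2.8918914405286533 0.006453855217600335 tilt [-0.0029  0.001  -1.    ]
```

View pics/st4.png

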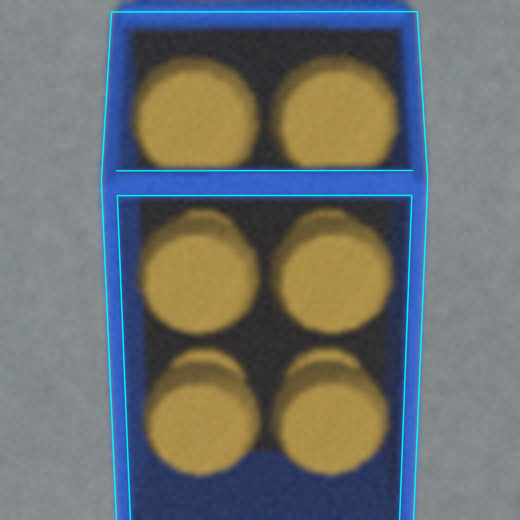

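View pics/tower.png

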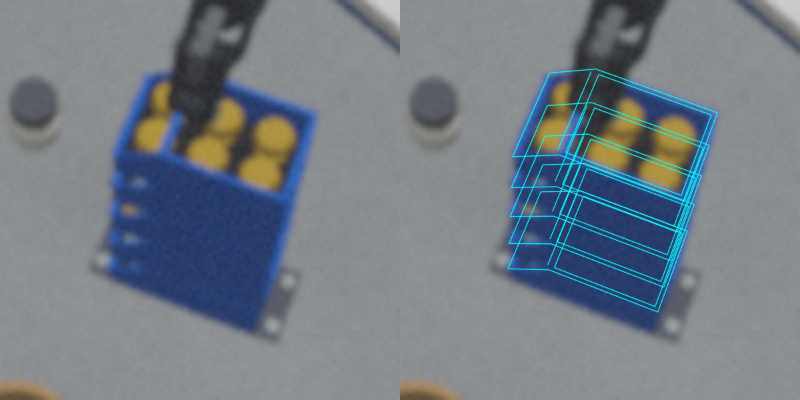

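View pics/top_end.png

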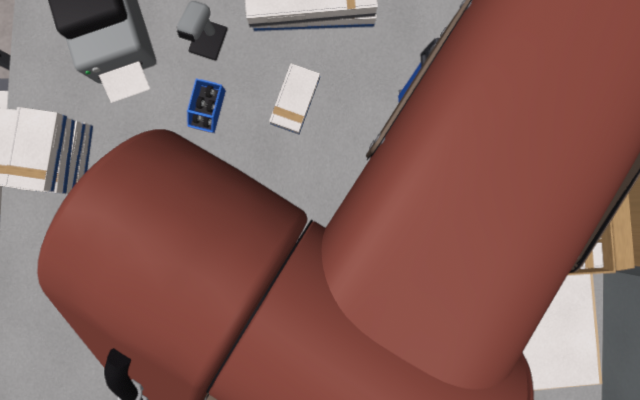

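The column is straight and fully seated with all five fronts aligned. The castors bin at (206,106) hasn't moved, the jar is still in place, and the gripper is clear of the column. I'm handing the job in.

```bash
python3 - <<'E'
from bench import arm
print(arm.job_done(), arm.get_obs()["time"])
E
```

```text
the job is handed in; nothing more can be done
the job is handed in; nothing more can be done
```

The column is built on the fixed bolts bin in the order asked: hinges, then padlocks, then lock cylinders, with the cupboard knobs on top. I handed it in at about 33 s of the 109 s allowed, with the gripper open and about 10 cm clear of the column.

- **Seating:** Each bin touched down at its expected height with light contact (about 4–6 N up). Wrist-camera fits after each release put the bin centres at 73.5, 117.8, 163.2 and 207.9 mm, against 73, 118, 163 and 208 mm expected.
- **Alignment:** The bins sit within about 0.5 mm of the bolts bin sideways and within about 5 mrad in yaw. All the low fronts face the same way as the bolts, and the scene picture shows a straight column with the contents in place.
- **Other things on the bench:** The castors bin, carton and jar showed unmoved in the last pictures. In the final top view the arm hid the loose padlock, the tape core and the orange and green look-alikes, so I did not recheck those. The robot did not touch them.
- **Checks:** None failed. The scene and top cameras had differed by 1–2 mm at first, so I relied on the wrist-camera fits.

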